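# Authorise a refund at the buffet till with the supervisor's key

### The job

A guest has handed back the honey jar that stands in front of the hands-free scanner. Turn the jar so that its paper label faces the scanner window, and leave it standing there by itself. Then take the supervisor's key (the one with the flat square head, not the round knob) from the wooden key rest, push it fully home into the till's lock (easing it to and fro where it sticks), turn it a quarter turn clockwise to its stop, and finish while still holding it turned there, because the lock springs back when let go; leave the staff key and everything else on the table alone.

Things in the scene. Friction and masses are not known exactly. Their poses are not given: they have to be found in the camera images.
- jar_mid (a point): Returned honey jar, loose, 0.25 kg: round, amber, 62 mm in diameter (straight sides from 3 to 60 mm up), steel lid 57 mm wide, 82.5 mm tall in all. This point: on its axis, 41 mm above its underside; z up, x towards the middle of the label. It stands 80 to 100 mm in front of the scanner window, at first with its label turned 0.8 to 2.3 rad away from the window.
- jar_label (a point): Middle of the jar's paper label with bars (44 mm round the side, 42 mm high): on the jar's side, 31 mm from its axis, 32 mm above its underside. Its x axis points straight out of the label; the label faces the scanner when this has the direction of the x axis of scan_window. Like jars for sale stand on the raised shelf behind: leave them.
- scan_window (a point): Hands-free scanner, fixed: black block head 74 mm wide on a short neck and a round foot, 120 mm tall. This point: in the plane of its window, 45 mm above the table. x is level and points from the window INTO the scanner (from the jar to the window), y is level along the window. The foot's edge stands 11 mm out from the window.
- key_grip (a point): Supervisor's tubular key, loose, 35 g, upright in a socket of the key rest. This point: centre of its square black head, 26 mm wide along x, 10 mm thick along y (pinch across this), 26 mm high; z up along the key. Below is a round barrel, 12 mm in diameter, its tip 45 mm below this point. A lug at the tip points to -x: 5 mm wide, out to 11 mm from the axis, 5 mm high.
- staff_key_grip (a point): Staff key, in the other socket of the rest (left and right vary): same barrel, but its head is a round upright knob, 20 mm in diameter, 22 mm high, a disc seen from above (the supervisor's is a flat bar, 26 x 10 mm). This point: centre of its head. Leave it in its socket.
- key_rest: Fixed wooden key rest, 50 x 112 x 28 mm, long along its y, origin at the centre of its underside. Two sockets 66 mm apart along y; the keys stand 18 mm deep in them with about 1 mm play and the rest's yaw: lift a key straight up by more than 18 mm to clear it.
- till: Till, fixed, 210 x 260 mm, origin at the centre of its underside, front to -x. Deck 75 mm above the table, keys to 81; from 80 mm behind the lock's axis 112 mm high, display to 140. In the lock, spring pins push the key up with 4 to 12 N from 4.5 mm depth on. It turns fully only when 10 mm deep or more: keep it pressed down. It has 0.1 rad play in the plug and may slip in the grip: turn until the stop.
- lock_mouth (a point): Keyhole in the till's deck: on the lock's vertical axis, level with the top of the steel lock face, 78 mm above the table. z up, x to the till's rear. Round hole 14 mm wide with a notch 8 mm wide for the lug towards the till's front (-x): the key goes straight down, its axes parallel to these. Home, on a firm floor: tip 13 mm below this point (key_grip 32 mm above it).
- plug (a joint): Plug turned by the key's lug: grows clockwise seen from above, stop at 1.571; needs 0.05 N m at rest, 0.2 near the stop, and springs back to about 0.4 when let go. It sticks: at first it stands 0.20 to 0.38 off, so a lug pushed straight down catches on its edge about 6 mm deep. Press lightly (5 to 13 N) and ease the key to and fro by 0.15 rad, clockwise first, until it drops in.
- pepper_mill: A bystander, loose, to be left where it stands (3 cm is the limit): turned wooden pepper mill, 53 mm wide, 155 mm tall. Origin at its underside.
- tealight_a: A bystander, loose, to be left where it stands (3 cm is the limit): glass tea-light holder, 60 mm wide, 64 mm tall. Origin at its underside.
- sugar_jar: A bystander, loose, to be left where it stands (3 cm is the limit): white porcelain sugar jar, 93 mm wide, 110 mm tall. Origin at its underside.
- bowl_jam: A bystander, loose, to be left where it stands (3 cm is the limit): white bowl of red jam, 141 mm wide, 64 mm tall. Origin at its underside.
- tealight_b: A bystander, loose, to be left where it stands (3 cm is the limit): second glass tea-light holder, the same size. Origin at its underside.

How it is judged:
On the way, in this order (a step that is already met when the one before it is completed fails the run):
1. the jar stands free in front of the scanner with its label facing the window (angle between the x axis of jar_label and the x axis of scan_window, either way round below 0.25 rad and horizontal distance between jar_label and scan_window below 0.09 m and y of jar_mid in the frame of scan_window between -0.03 and 0.03 m and angle between jar_mid's own z axis and vertical below 0.1 rad and height (world z) of jar_mid below 0.048 m and contact force between the fingers and jar below 0.3 N), for 0.3 s.
2. the supervisor's key is home in the till's lock (z of key_grip in the frame of lock_mouth below 0.0355 m and horizontal distance between key_grip and lock_mouth below 0.006 m and angle between key_grip's own z axis and vertical below 0.12 rad), for 0.1 s.
3. the key is turned a quarter, to the stop (all of step 2 and value of joint plug above 1.35 rad), for 0.3 s.
At the end, for the whole second after the job is handed in: The jar stands free and upright before the scanner, label within 0.25 rad of facing the window and 90 mm of it, axis within 30 mm of its middle line; the supervisor's key is at least 9.5 mm deep in the lock and held by the fingers with the plug past 1.35 rad; the staff key is in its socket (all of step 1 and all of step 3 and contact force between the fingers and key above 1 N and distance of staff_key_grip from where it was at the start of the episode below 0.015 m); the arm keeps its last pose, push and grip.
It fails at once if the jar is knocked over (angle between jar_mid's own z axis and vertical above 0.5 rad).
It fails at once if the staff key is taken out of the rest (distance of staff_key_grip from where it was at the start of the episode above 0.015 m).
It fails at once if one of the other things on the table is shoved more than 3 cm (distance of any of pepper_mill, tealight_a, sugar_jar, bowl_jam, tealight_b from where it was at the start of the episode above 0.03 m).
It also fails if it takes over 72 s, if anything falls off the work surface, if the arm or the gripper's body presses on something with over 40 N, if the wrist force passes 120 N, or if a joint passes its speed limit or range.

### The arm

A 6-joint arm with a two-finger parallel gripper is mounted at the origin on a cart in front of the work surface, level with it; the furniture and walls round the work are solid. World frame = base frame: x ahead of the robot, y to its left, z up, the work surface at z = 0. Lengths are in m, angles in rad, forces in N, time in s.
With the tool pointing down it reaches from about 0.425 to 0.95 m from the base axis. Payload 3.5 kg.
Tool frame: the origin (TCP) lies midway between the tips of the shut fingers; the grasp point (between the pads) lies ctrl.hold_point_z behind it (ctrl.hold_point_z is the distance from the TCP to the grasp point, in m); z points along the fingers, x is the direction in which the jaws open and shut, and the axes are right-handed (so a half turn about z gives the same grasp; the last joint's range is limited). The gripper opens to 85 mm and grips with 20 to 120 N. Pads are 22 mm wide; open, the fingers measure 114 mm over their backs; the gripper's body (76 mm by 85 mm) begins 54 mm behind the grasp point. The pads swing forward as they close: fully open they stand 13 mm farther back than shut.
Start: joints at [1.167, 0.286, 1.577, -0, 1.279, -0.15], TCP at [0.169, 0.653, 0.231] pointing down, gripper open.
Joint ranges: [-2.77, 2.77], [-0.9, 2.22], [0.21, 2.48], [-1.53, 4.67], [0.24, 2.81], [-2.84, 2.84]. Speed limits (rad/s): [2.79, 2.79, 3.14, 3.14, 3.14, 3.14].

### API

Orientations are given as a unit quaternion [x, y, z, w].
In Python, from plant import ctrl gives the robot as it stands.
- The arm moves only by the tool step_arm, never from a script. Its arguments are lists of equal length, an entry for each row: "gripper": the gripper's target within -1 to 1 (shut at 1, half-way at 0, fully open at -1); "linear": the shift along the tool's x, y, z in m, a list of three; "delta_rot": the turn, a rotation vector about the tool's x, y, z in degrees, a list of three. A call has 1 to 20 rows; each row is the pose to reach, as a shift and turn from the pose commanded when the call began, along the tool's axes at that moment; what a row does not reach only later rows make up. A row lasts 1/8 s, in which the tool goes at most 62.5 mm and 10.7 degrees, less where a joint would pass 70% of its speed; a pose out of reach is approached as far as the arm can. A call with a gripper value outside its range is refused whole. The fingers move at their own pace and stop on an object; "grip_force" is the grip in N (left out, the last holds). Time passes only in rows, so rows that repeat a pose let the fingers close. It gives the time, the measured TCP pose, the force and the opening at its end, in the units of the state.
- ctrl.get_state(): the state, without advancing time (a new reading comes with each control period).
- ctrl.read_camera(name): name is "scene" or "top" or "wrist"; returns a dict with "frame" (480x640x3 uint8, red, green, blue), "fx", "fy", "cx", "cy" (pixels), "view" (4x4, takes a point from world to camera coordinates). Camera axes: x right, y down, z forward; pixel columns grow to the right and rows downward; lengths in m; the calibration is good to about 2 mm. A picture is of the moment at which its call begins. There is no depth.
- ctrl.sign_off(): hands the job in, once; it reports no verdict.
The state is a dict: "time": time; "qpos": joint angles; "dq": joint speeds; "joint_efforts": joint torques, N m; "eef_pos": TCP position; "tcp_rot": TCP orientation; "contact_force": force on the tool from outside, world axes, zero at the start; "wrist_torque": the same for the moment, N m; "opening": opening from 0.0 (shut) to 1.0 (fully open).
Only numpy, scipy, OpenCV 4.12 (cv2) and the standard library are available. Lean on these libraries where they do the work, as an engineer would, in place of code of your own. Each camera call takes 0.05 s, during which the arm holds its last target. There are 200 camera calls.

## Working session

There is one attempt and no reset: what is moved stays moved. The work goes in short steps, Python scripts to look and compute and a tool call to move; the robot and the scene stay as the last step left them, time stands still between calls to the robot, and variables do not carry over. Pictures are saved under pics/ and viewed, on a budget of 10 in all, crops included, one or two more only if the job needs it, and the job is handed in when it is done.

Besides the shell and the picture viewer there is one more tool, called after "Emit:" by a JSON object that holds its "fn" and its "kwargs", one argument or row to a line. step_arm: Moves the arm, as the interface text tells. Its arguments: {"type":"object","properties":{"gripper":{"type":"array"},"linear":{"type":"array"},"delta_rot":{"type":"array"},"grip_force":{"type":"number"}},"required":["gripper","linear","delta_rot"]}

```bash
ls; mkdir -p pics; python3 - <<'E'
from plant import ctrl
import cv2,numpy as np
np.set_printoptions(precision=4,suppress=True)
print(ctrl.get_state(), ctrl.hold_point_z)
for n in ["scene","top"]:
    c=ctrl.read_camera(n); cv2.imwrite(f"pics/{n}0.png",c["frame"][:,:,::-1]); print(n,c["fx"],c["cx"],c["cy"]); print(np.array(c["view"]))
E
```

```text
pics
{'time': 0.0, 'qpos': array([ 1.167 ,  0.2872,  1.5782, -0.    ,  1.2786, -0.15  ]), 'dq': array([-0.0001,  0.0001, -0.0009,  0.0006,  0.0006,  0.0021]), 'joint_efforts': array([  0.001 , -40.5977, -29.2633,   0.    ,   0.0059,   0.    ]), 'eef_pos': array([0.1692, 0.6528, 0.2299]), 'tcp_rot': array([ 0.7909,  0.6119, -0.001 ,  0.0006]), 'contact_force': array([1.8356, 0.148 , 0.9617]), 'wrist_torque': array([-0.0064,  0.0105,  0.0122]), 'opening': 1.0007778548337742} 0.0187
scene 540.4673806030944 312.8571547370959 243.5622276775064
[[ 0.7556 -0.655  -0.0123 -0.3977]
 [-0.4075 -0.4551 -0.7917  0.2648]
 [ 0.513   0.6032 -0.6107  1.0469]
 [ 0.      0.      0.      1.    ]]
top 483.6442491824333 324.34316760466186 242.86499245446225
[[-0.0199 -0.9998  0.0053 -0.0281]
 [-0.9727  0.0181 -0.2312  0.5185]
 [ 0.231  -0.0097 -0.9729  1.1815]
 [ 0.      0.      0.      1.    ]]
```

View pics/scene0.png

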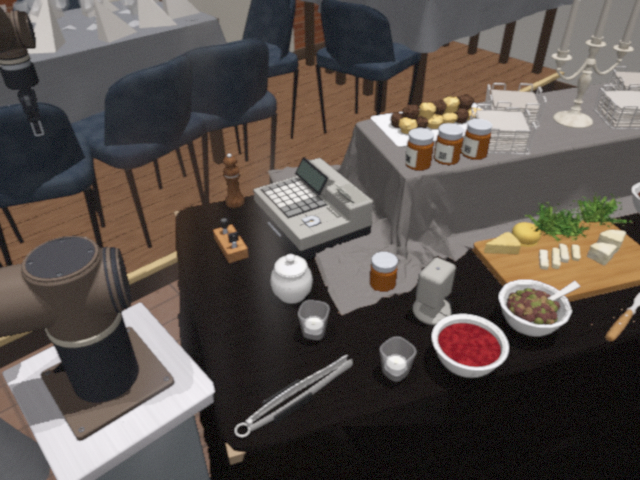

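View pics/top0.png

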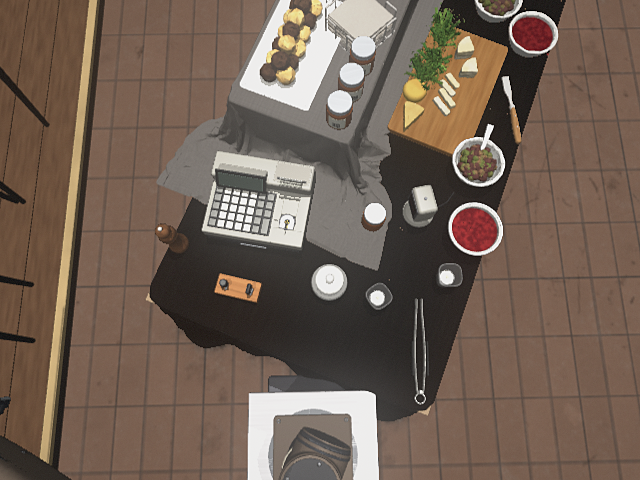

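The scene view shows the jar at (384,272), scanner (435,290), key rest (232,243), till lock (312,221). In the top view the jar lid is at (374,216), the scanner head at (424,198), the rest at (238,288) with keys at (223,284) and (250,290), and the lock at (287,222). I'll enlarge these regions next.

```bash
cat > h.py <<'E'
import numpy as np,cv2
from plant import ctrl
np.set_printoptions(precision=4,suppress=True)
def cast(c,u,v,z):
    V=np.array(c["view"]);R=V[:3,:3];o=-R.T@V[:3,3]
    d=R.T@np.array([(u-c["cx"])/c["fx"],(v-c["cy"])/c["fy"],1])
    return o+d*(z-o[2])/d[2]
def proj(c,p):
    V=np.array(c["view"]);q=V[:3,:3]@np.array(p)+V[:3,3]
    return np.array([c["fx"]*q[0]/q[2]+c["cx"],c["fy"]*q[1]/q[2]+c["cy"]])
def crop(f,x,y,w,h,s):
    return cv2.resize(f[y:y+h,x:x+w],None,fx=s,fy=s,interpolation=cv2.INTER_CUBIC)
E
python3 - <<'E'
from h import *
c=ctrl.read_camera("top");s=ctrl.read_camera("scene")
print("lid",cast(c,374,213,.0825),"scan",cast(c,424,192,.12))
print("keys",cast(c,223,284,.055+.013),cast(c,250,290,.068),"lock",cast(c,287,222,.078))
a=crop(c["frame"],205,140,120,100,4)[:, :400]
a=crop(c["frame"],210,200,100,105,4);b=crop(c["frame"],350,175,100,70,4);d=crop(s["frame"],355,235,100,90,4)
m=np.zeros((600,800,3),np.uint8);m[:420,:400]=a;m[:280,400:]=b;m[280:600,400:]=d[:320]
cv2.imwrite("pics/m1.png",m[:,:,::-1])
E
```

```text
lid [ 0.5889 -0.1666  0.0825] scan [ 0.6303 -0.29    0.12  ]
keys [0.4152 0.2175 0.068 ] [0.3988 0.1498 0.068 ] lock [0.5704 0.0565 0.078 ]
```

View pics/m1.png

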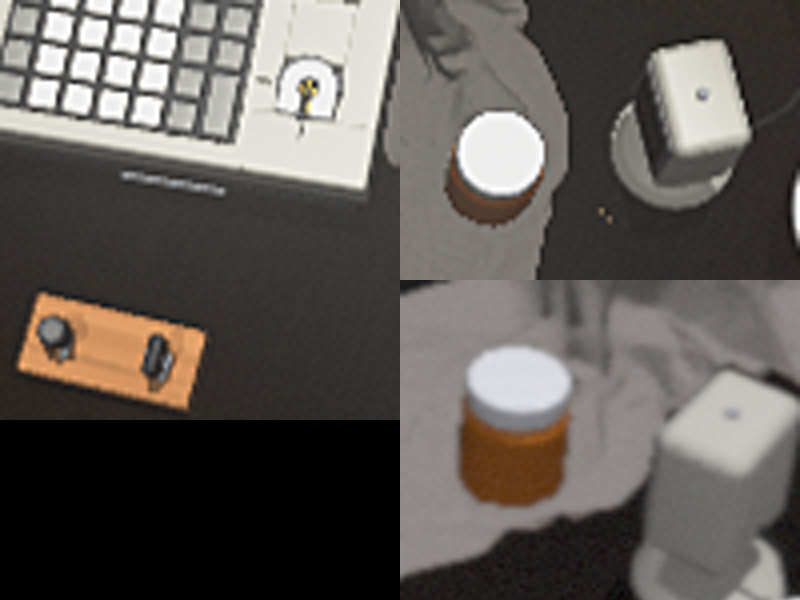

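The supervisor's key (flat bar) is the right one, at top-view (249,289); the left one is a round disc at (223,284). The scanner's dark window face looks left at the jar. The label is not visible from either camera, so it must face roughly world +x, away from the robot. I'll measure these and check the wrist camera's mount.

```bash
python3 - <<'E'
from h import *
from scipy.spatial.transform import Rotation as Ro
c=ctrl.read_camera("top");f=c["frame"]
hsv=cv2.cvtColor(f,cv2.COLOR_RGB2HSV)
m=cv2.inRange(hsv,(5,90,90),(25,255,255));m[:250]=0;m[320:]=0;m[:,:200]=0;m[:,300:]=0
m=cv2.morphologyEx(m,cv2.MORPH_CLOSE,np.ones((9,9)))
cn=max(cv2.findContours(m,0,2)[0],key=cv2.contourArea)
b=cv2.boxPoints(cv2.minAreaRect(cn));w=np.array([cast(c,*p,.028) for p in b]);print("rest",w,w.mean(0),np.linalg.norm(np.diff(w,axis=0),axis=1))
# lid: bright disc
g=f.min(2);m=(g>150).astype(np.uint8)*255;m2=m.copy();m2[:, :355]=0;m2[:,395:]=0;m2[:190]=0;m2[240:]=0
cn=max(cv2.findContours(m2,0,2)[0],key=cv2.contourArea);(u,v),r=cv2.minEnclosingCircle(cn);M=cv2.moments(cn);print("lid px",u,v,r,cast(c,M['m10']/M['m00'],M['m01']/M['m00'],.0825))
# scanner top
m3=(f.min(2)>130).astype(np.uint8)*255;m3[:,:410]=0;m3[:,442:]=0;m3[:180]=0;m3[217:]=0
cn=max(cv2.findContours(m3,0,2)[0],key=cv2.contourArea);b=cv2.boxPoints(cv2.minAreaRect(cn));w=np.array([cast(c,*p,.12) for p in b]);print("scan",b,w,w.mean(0),np.linalg.norm(np.diff(w,axis=0),axis=1))
s=ctrl.get_state();R=Ro.from_quat(s["tcp_rot"]).as_matrix()
k=ctrl.read_camera("wrist");V=np.array(k["view"]);o=-V[:3,:3].T@V[:3,3]
print("wrist cam in tool",R.T@(o-s["eef_pos"]),"axes",(V[:3,:3]@R).T,k["fx"])
print("tool axes",R)
E
```

```text
rest [[0.4007 0.2494 0.028 ]
 [0.4524 0.2389 0.028 ]
 [0.4236 0.1265 0.028 ]
 [0.3725 0.138  0.028 ]] [0.4123 0.1882 0.028 ] [0.0527 0.116  0.0525]
lid px 374.69049072265625 213.0 10.737231254577637 [ 0.5893 -0.1685  0.0825]
scan [[412.6471 187.5882]
 [430.7648 183.0588]
 [437.4118 209.647 ]
 [419.2942 214.1765]] [[ 0.6424 -0.2622  0.12  ]
 [ 0.6537 -0.3087  0.12  ]
 [ 0.5834 -0.3202  0.12  ]
 [ 0.5725 -0.2744  0.12  ]] [ 0.613  -0.2914  0.12  ] [0.0478 0.0712 0.0471]
wrist cam in tool [ 0.0006 -0.0732 -0.143 ] axes [[ 1.     -0.0006 -0.0011]
 [ 0.0009  0.9584  0.2853]
 [ 0.0008 -0.2853  0.9584]] 406.1095784956674
tool axes [[ 0.2511  0.968  -0.0004]
 [ 0.968  -0.2511 -0.001 ]
 [-0.0011 -0.0001 -1.    ]]
```

Keys lie at a radius of about 0.43, the jar at (0.589,-0.168), and the window x axis points to about -80° azimuth; all of this fits the given sizes. Next I'll move the wrist camera to the far side of the jar, with tool y towards the robot, to see the label.

Emit:
{"fn": "step_arm", "kwargs": {
  "gripper": [-1,-1,-1,-1,-1,-1,-1,-1,-1,-1,-1,-1,-1,-1,-1,-1,-1,-1,-1],
  "linear": [
    [-0.039,0.041,0],
    [-0.079,0.083,0],
    [-0.118,0.124,0],
    [-0.157,0.165,0],
    [-0.197,0.206,0],
    [-0.236,0.248,0],
    [-0.275,0.289,0],
    [-0.314,0.33,0],
    [-0.354,0.371,0],
    [-0.393,0.413,0],
    [-0.432,0.454,0],
    [-0.472,0.495,0.01],
    [-0.511,0.536,0.02],
    [-0.55,0.578,0.03],
    [-0.59,0.619,0.04],
    [-0.629,0.66,0.05],
    [-0.668,0.701,0.06],
    [-0.668,0.701,0.07],
    [-0.668,0.701,0.07]
  ],
  "delta_rot": [
    [0,0,9.7],
    [0,0,19.5],
    [0,0,29.2],
    [0,0,38.9],
    [0,0,48.7],
    [0,0,58.4],
    [0,0,68.1],
    [0,0,77.9],
    [0,0,87.6],
    [0,0,97.3],
    [0,0,107],
    [0,0,116.8],
    [0,0,126.5],
    [0,0,136.2],
    [0,0,146],
    [0,0,155.7],
    [0,0,165.4],
    [0,0,165.4],
    [0,0,165.4]
  ]
}}

```text
time: 2.68
eef_pos: [0.6791, -0.1687, 0.1594]
tcp_rot: [0.708, -0.707, -0.002, 0.001]
contact_force: [0.1, 1.2, 1.0]
opening: 1.003
```

```bash
python3 - <<'E'
from h import *
k=ctrl.read_camera("wrist");cv2.imwrite("pics/w1.png",k["frame"][:,:,::-1]);V=np.array(k["view"]);print(-V[:3,:3].T@V[:3,3],ctrl.get_state()["qpos"])
print(proj(k,[.5893,-.1685,.0825]),proj(k,[.5893,-.1685,0]))
E
```

```text
[ 0.7525 -0.1682  0.3021] [-0.3874  0.3996  1.5647  0.0003  1.1793  1.181 ]
[313.9264 384.1572] [313.8586 321.0943]
```

View pics/w1.png

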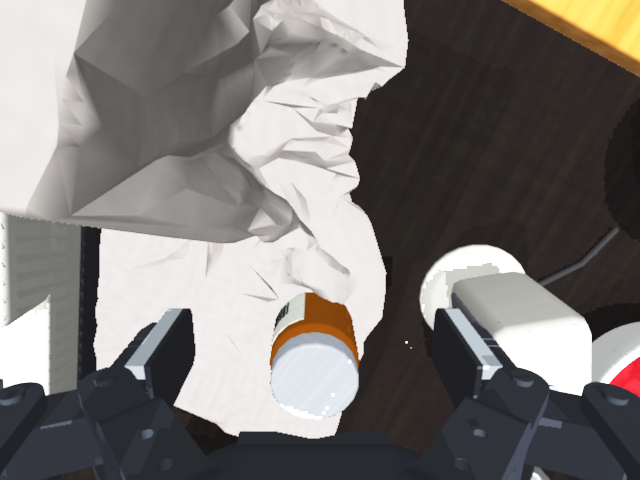

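The jar lid is at about (315,375). The label's right edge runs along about (304,298)–(303,322), with the label wrapping round the left (+y) side. The scanner is at the right, at about (520,310).

```bash
python3 - <<'E'
from h import *
k=ctrl.read_camera("wrist");f=k["frame"]
V=np.array(k["view"]);R=V[:3,:3];o=-R.T@V[:3,3]
def lidcast(pts):
    return np.array([cast(k,u,v,.0825)[:2] for u,v in pts])
# lid extremes from picture: left 271, right 358, bottom ~418
print(lidcast([(271.5,366),(358,366),(315,375),(315,417),(315,334)]))
hsv=cv2.cvtColor(f,cv2.COLOR_RGB2HSV)
am=cv2.inRange(hsv,(5,150,60),(25,255,255));am[:280]=0;am[370:]=0;am[:,:255]=0;am[:,375:]=0
# lid mask: region enclosed; bluish grey
lm=((f[:,:,2].astype(int)-f[:,:,0]>4)&(f[:,:,2]>120)).astype(np.uint8)*255;lm[:325]=0;lm[425:]=0;lm[:,:262]=0;lm[:,368:]=0
lm=cv2.morphologyEx(lm,cv2.MORPH_CLOSE,np.ones((9,9)))
cn=max(cv2.findContours(lm,0,2)[0],key=cv2.contourArea);print("lid bbox",cv2.boundingRect(cn),"ell",cv2.fitEllipse(cn))
(u,v),_,_=cv2.fitEllipse(cn);J=cast(k,u,v,.0825);print("J",J)
def cyl(u,v,C,r=.031):
    d=R.T@np.array([(u-k["cx"])/k["fx"],(v-k["cy"])/k["fy"],1]);p=o[:2]-C;a=d[:2]@d[:2];b=p@d[:2];c=p@p-r*r
    t=(-b-np.sqrt(max(b*b-a*c,0)))/a;q=o+t*d;return np.degrees(np.arctan2(*(q[:2]-C)[::-1])),q[2]
for y in range(290,350,4):
    r=am[y]>0; xs=np.where(r)[0]
    if len(xs):
        # first long amber run start
        print(y,xs[0],xs[-1],[ (round(a,1),round(z,3)) for a,z in (cyl(xs[0],y,J[:2]),cyl(xs[-1],y,J[:2]))])
E
```

```text
[[ 0.6023 -0.1414]
 [ 0.6024 -0.1958]
 [ 0.5958 -0.1688]
 [ 0.5638 -0.1689]
 [ 0.625  -0.1687]]
lid bbox (271, 333, 88, 85) ell ((315.0866394042969, 374.9273986816406), (82.89690399169922, 88.46964263916016), 101.18478393554688)
J [ 0.5959 -0.1688  0.0825]
294 306 315 [(np.float64(12.3), np.float64(0.027)), (np.float64(-0.1), np.float64(0.028))]
298 306 321 [(np.float64(12.1), np.float64(0.034)), (np.float64(-8.1), np.float64(0.035))]
302 306 330 [(np.float64(11.8), np.float64(0.04)), (np.float64(-20.4), np.float64(0.038))]
306 306 344 [(np.float64(11.6), np.float64(0.047)), (np.float64(-44.0), np.float64(0.03))]
310 306 346 [(np.float64(11.4), np.float64(0.053)), (np.float64(-47.1), np.float64(0.034))]
314 305 349 [(np.float64(12.5), np.float64(0.059)), (np.float64(-53.4), np.float64(0.036))]
318 305 350 [(np.float64(12.3), np.float64(0.064)), (np.float64(-54.2), np.float64(0.041))]
322 297 351 [(np.float64(22.3), np.float64(0.067)), (np.float64(-55.1), np.float64(0.046))]
326 289 352 [(np.float64(33.2), np.float64(0.067)), (np.float64(-55.9), np.float64(0.051))]
330 284 353 [(np.float64(40.7), np.float64(0.068)), (np.float64(-56.8), np.float64(0.056))]
334 280 353 [(np.float64(47.4), np.float64(0.068)), (np.float64(-54.5), np.float64(0.063))]
338 277 354 [(np.float64(52.9), np.float64(0.07)), (np.float64(-55.3), np.float64(0.068))]
342 275 355 [(np.float64(56.6), np.float64(0.072)), (np.float64(-56.1), np.float64(0.072))]
346 273 356 [(np.float64(60.9), np.float64(0.073)), (np.float64(-56.9), np.float64(0.076))]
```

The label's edge azimuth is about 12°, so its middle is at about 53° and it needs about 131° clockwise. The jar axis is at about (0.5915,-0.1687). Going over it with the wrist wound back, then lowering and gripping gently.

Emit:
{"fn": "step_arm", "kwargs": {
  "gripper": [-1,-1,-1,-1,-1,-1,-1,-1,-1,-1,-1,-1,-1,-1,0,1,1,1,1],
  "linear": [
    [0,0.011,0],
    [0,0.022,0],
    [0,0.033,0],
    [0,0.044,0],
    [0,0.055,0],
    [0,0.066,0],
    [0,0.077,0],
    [0,0.0875,0],
    [0,0.0875,0],
    [0,0.0875,0.04],
    [0,0.0875,0.08],
    [0,0.0875,0.115],
    [0,0.0875,0.137],
    [0,0.0875,0.137],
    [0,0.0875,0.137],
    [0,0.0875,0.137],
    [0,0.0875,0.137],
    [0,0.0875,0.137],
    [0,0.0875,0.137]
  ],
  "delta_rot": [
    [0,0,-10],
    [0,0,-20],
    [0,0,-30],
    [0,0,-40],
    [0,0,-50],
    [0,0,-60],
    [0,0,-70],
    [0,0,-80],
    [0,0,-80],
    [0,0,-80],
    [0,0,-80],
    [0,0,-80],
    [0,0,-80],
    [0,0,-80],
    [0,0,-80],
    [0,0,-80],
    [0,0,-80],
    [0,0,-80],
    [0,0,-80]
  ],
  "grip_force": 25
}}

```text
time: 5.15
eef_pos: [0.5942, -0.1699, 0.0266]
tcp_rot: [0.996, -0.087, 0.002, 0.001]
contact_force: [-0.8, 1.0, 6.5]
opening: 0.718
```

```bash
python3 - <<'E'
from h import *
s=ctrl.get_state();print(s["qpos"],s["opening"],s["contact_force"])
E
```

```text
[-0.4426  0.4019  1.8399  0.0001  0.8963 -0.269 ] 0.7176737757641865 [-0.7618  1.0381  6.4742]
```

Gripped at 61 mm, as expected. Turning 131° clockwise, then releasing and rising.

Emit:
{"fn": "step_arm", "kwargs": {
  "gripper": [1,1,1,1,1,1,1,1,1,1,1,1,1,1,1,-1,-1,-1,-1,-1],
  "linear": [
    [0,0,0],
    [0,0,0],
    [0,0,0],
    [0,0,0],
    [0,0,0],
    [0,0,0],
    [0,0,0],
    [0,0,0],
    [0,0,0],
    [0,0,0],
    [0,0,0],
    [0,0,0],
    [0,0,0],
    [0,0,0],
    [0,0,0],
    [0,0,0],
    [0,0,0],
    [0,0,0],
    [0,0,-0.03],
    [0,0,-0.08]
  ],
  "delta_rot": [
    [0,0,10],
    [0,0,20],
    [0,0,30],
    [0,0,40],
    [0,0,50],
    [0,0,60],
    [0,0,70],
    [0,0,80],
    [0,0,90],
    [0,0,100],
    [0,0,110],
    [0,0,120],
    [0,0,131],
    [0,0,131],
    [0,0,131],
    [0,0,131],
    [0,0,131],
    [0,0,131],
    [0,0,131],
    [0,0,131]
  ]
}}

```text
time: 7.65
eef_pos: [0.5908, -0.1684, 0.1023]
tcp_rot: [-0.334, 0.942, 0.002, -0.002]
contact_force: [0.8, -0.2, 0.3]
opening: 0.999
```

Emit:
{"fn": "step_arm", "kwargs": {
  "gripper": [-1,-1,-1,-1,-1],
  "linear": [
    [0,0,-0.05],
    [0,-0.02,-0.08],
    [0,-0.05,-0.08],
    [0,-0.07,-0.08],
    [0,-0.07,-0.08]
  ],
  "delta_rot": [
    [0,0,0],
    [0,0,0],
    [0,0,0],
    [0,0,0],
    [0,0,0]
  ]
}}

```text
time: 8.28
eef_pos: [0.637, -0.2243, 0.1837]
tcp_rot: [-0.334, 0.943, 0.0, -0.0]
contact_force: [-0.7, 0.0, -0.7]
opening: 1.001
```

```bash
python3 - <<'E'
from h import *
k=ctrl.read_camera("wrist");cv2.imwrite("pics/w2.png",k["frame"][:,:,::-1]);V=np.array(k["view"]);print(-V[:3,:3].T@V[:3,3],ctrl.get_state()["qpos"])
print(proj(k,[.5908,-.1684,.0825]),proj(k,[.5908,-.1684,0]))
E
```

```text
[ 0.6829 -0.2804  0.3267] [-0.488   0.3252  1.6174  0.0003  1.2005  1.9722]
[314.2322 340.0379] [313.8162 290.3047]
```

View pics/w2.png

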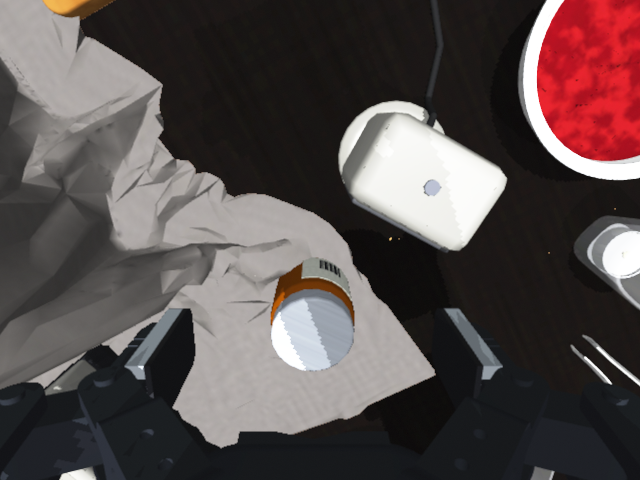

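The label now faces the scanner side: its left edge is at about (303,262)–(300,277). The scanner head spans (345,190), (457,250), (505,180), (390,113).

```bash
python3 - <<'E'
from h import *
k=ctrl.read_camera("wrist");f=k["frame"]
V=np.array(k["view"]);R=V[:3,:3];o=-R.T@V[:3,3]
C=np.array([.5908,-.1684])
def cyl(u,v,C=C,r=.031):
    d=R.T@np.array([(u-k["cx"])/k["fx"],(v-k["cy"])/k["fy"],1]);p=o[:2]-C;a=d[:2]@d[:2];b=p@d[:2];c=p@p-r*r
    t=(-b-np.sqrt(max(b*b-a*c,0)))/a;q=o+t*d;return np.round([np.degrees(np.arctan2(*(q[:2]-C)[::-1])),q[2]],3)
hsv=cv2.cvtColor(f,cv2.COLOR_RGB2HSV);am=cv2.inRange(hsv,(3,140,50),(25,255,255))
for y in range(262,296,4):
    xs=np.where(am[y,262:365]>0)[0]+262
    if len(xs):
        j=np.where(np.diff(xs)>3)[0]; e=[xs[0],xs[-1]]+[v for i in j for v in (xs[i],xs[i+1])]
        print(y,[(int(x),*cyl(x,y)) for x in e])
g=(f.min(2)>120).astype(np.uint8)*255;m=np.zeros_like(g);m[100:255,335:515]=g[100:255,335:515]
m=cv2.morphologyEx(m,cv2.MORPH_OPEN,np.ones((25,25)))
cn=max(cv2.findContours(m,0,2)[0],key=cv2.contourArea);b=cv2.boxPoints(cv2.minAreaRect(cn));w=np.array([cast(k,*p,.12)[:2] for p in b]);print(b,w,w.mean(0))
d=np.roll(w,-1,0)-w;print(np.linalg.norm(d,axis=1),np.degrees(np.arctan2(d[:,1],d[:,0])))
E
```

```text
266 [(295, np.float64(-20.891), np.float64(0.014)), (301, np.float64(-31.317), np.float64(0.02))]
270 [(290, np.float64(-11.777), np.float64(0.016)), (301, np.float64(-31.792), np.float64(0.029))]
274 [(284, np.float64(2.722), np.float64(0.01)), (300, np.float64(-30.703), np.float64(0.037))]
278 [(279, np.float64(26.81), np.float64(-0.009)), (323, np.float64(-63.14), np.float64(0.048))]
282 [(278, np.float64(26.75), np.float64(-0.0)), (333, np.float64(-77.538), np.float64(0.05))]
286 [(277, np.float64(26.692), np.float64(0.009)), (339, np.float64(-87.027), np.float64(0.051))]
290 [(276, np.float64(26.637), np.float64(0.017)), (343, np.float64(-93.845), np.float64(0.053)), (296, np.float64(-26.731), np.float64(0.065)), (330, np.float64(-71.605), np.float64(0.067))]
294 [(275, np.float64(26.584), np.float64(0.025)), (347, np.float64(-101.987), np.float64(0.053)), (288, np.float64(-14.539), np.float64(0.065)), (336, np.float64(-79.85), np.float64(0.07))]
[[343.8154 190.3231]
 [399.6308  92.6461]
 [518.9539 160.8307]
 [463.1385 258.5077]] [[ 0.6472 -0.2617]
 [ 0.6569 -0.3145]
 [ 0.5885 -0.3284]
 [ 0.5733 -0.2738]] [ 0.6165 -0.2946]
[0.0537 0.0698 0.0566 0.075 ] [ -79.6135 -168.5285  105.5757    9.3367]
```

The label's middle is at about -72° against a window direction of about -80°. That is within tolerance but with little margin, so I'll regrip and turn a further 8°.

Emit:
{"fn": "step_arm", "kwargs": {
  "gripper": [-1,-1,-1,-1,-1,-1,1,1,1,1,1,1,1,-1,-1,-1,-1,-1,-1],
  "linear": [
    [0,0.035,0],
    [0,0.07,0],
    [0,0.07,0.05],
    [0,0.07,0.1],
    [0,0.07,0.14],
    [0,0.07,0.157],
    [0,0.07,0.157],
    [0,0.07,0.157],
    [0,0.07,0.157],
    [0,0.07,0.157],
    [0,0.07,0.157],
    [0,0.07,0.157],
    [0,0.07,0.157],
    [0,0.07,0.157],
    [0,0.07,0.157],
    [0,0.07,0.157],
    [0,0.07,0.12],
    [0,0.07,0.07],
    [0,0.07,0.01]
  ],
  "delta_rot": [
    [0,0,0],
    [0,0,0],
    [0,0,0],
    [0,0,0],
    [0,0,0],
    [0,0,0],
    [0,0,0],
    [0,0,0],
    [0,0,0],
    [0,0,0],
    [0,0,4],
    [0,0,8],
    [0,0,8],
    [0,0,8],
    [0,0,8],
    [0,0,8],
    [0,0,8],
    [0,0,8],
    [0,0,8]
  ]
}}

```text
time: 10.75
eef_pos: [0.5918, -0.1689, 0.1744]
tcp_rot: [-0.268, 0.963, 0.001, -0.001]
contact_force: [0.8, 0.2, -0.6]
opening: 0.998
```

```bash
python3 - <<'E'
from h import *
from scipy.spatial.transform import Rotation as Ro
s=ctrl.get_state();print(s["qpos"],s["eef_pos"]);R=Ro.from_quat(s["tcp_rot"]).as_matrix();print(R)
c=ctrl.read_camera("top");f=c["frame"];print(cast(c,249,289,.068),cast(c,287,222,.078))
k=ctrl.read_camera("wrist");f=k["frame"];V=np.array(k["view"]);Rc=V[:3,:3];o=-Rc.T@V[:3,3];C=np.array([.5915,-.1685])
hsv=cv2.cvtColor(f,cv2.COLOR_RGB2HSV);am=cv2.inRange(hsv,(3,140,50),(25,255,255))
def cyl(u,v,r=.031):
    d=Rc.T@np.array([(u-k["cx"])/k["fx"],(v-k["cy"])/k["fy"],1]);p=o[:2]-C;a=d[:2]@d[:2];b=p@d[:2];cc=p@p-r*r
    t=(-b-np.sqrt(max(b*b-a*cc,0)))/a;q=o+t*d;return np.round([np.degrees(np.arctan2(*(q[:2]-C)[::-1])),q[2]],3)
u,v=proj(k,[*C,.08]).astype(int);print(u,v)
for y in range(v-80,v-25,6):
    xs=np.where(am[y,u-60:u+60]>0)[0]+u-60
    if len(xs): print(y,xs[0],xs[-1],cyl(xs[0],y),cyl(xs[-1],y))
E
```

```text
[-0.4427  0.2101  1.7761  0.      1.1585  2.1566] [ 0.5918 -0.1689  0.1744]
[[-0.8565 -0.5161 -0.0028]
 [-0.5161  0.8565  0.0014]
 [ 0.0017  0.0026 -1.    ]]
[0.4014 0.1523 0.068 ] [0.5704 0.0565 0.078 ]
319 244
182 304 306 [-36.021  -0.004] [-39.505   0.001]
188 295 329 [-20.409   0.001] [-72.205   0.038]
194 288 342 [-1.202 -0.016] [-90.786   0.041]
200 283 349 [ 7.374 -0.006] [-102.026    0.045]
206 280 354 [7.099 0.021] [-111.286    0.048]
212 278 357 [7.418 0.041] [-112.721    0.065]
218 276 360 [7.698 0.059] [-114.19    0.08]
```

The label's middle is now at about -80°, facing the window. Next I'll unwind the wrist and move above the lock to look at it.

Emit:
{"fn": "step_arm", "kwargs": {
  "gripper": [-1,-1,-1,-1,-1,-1,-1,-1,-1,-1,-1],
  "linear": [
    [-0.007,0.019,-0.01],
    [-0.014,0.039,-0.01],
    [-0.022,0.058,-0.01],
    [-0.029,0.078,-0.01],
    [-0.036,0.097,-0.01],
    [-0.044,0.117,-0.01],
    [-0.051,0.136,-0.01],
    [-0.058,0.156,-0.01],
    [-0.065,0.175,-0.01],
    [-0.073,0.195,-0.01],
    [-0.08,0.214,-0.01]
  ],
  "delta_rot": [
    [0,0,-10.3],
    [0,0,-20.6],
    [0,0,-30.9],
    [0,0,-41.2],
    [0,0,-51.5],
    [0,0,-61.8],
    [0,0,-72.1],
    [0,0,-82.4],
    [0,0,-92.7],
    [0,0,-103],
    [0,0,-113]
  ]
}}

```text
time: 12.22
eef_pos: [0.5505, 0.056, 0.1838]
tcp_rot: [0.952, -0.306, -0.0, 0.0]
contact_force: [0.2, 0.0, -0.1]
opening: 1.002
```

Emit:
{"fn": "step_arm", "kwargs": {
  "gripper": [-1,-1,-1,-1,-1,-1,-1,-1,-1,-1,-1,-1,-1],
  "linear": [
    [0,0,0],
    [0,0,0],
    [0,0,0],
    [0,0,0],
    [0,0,0],
    [0,0,0],
    [0,0,0],
    [0,0,0],
    [0,0,0],
    [0,0,0],
    [0,0,0],
    [0,0,0],
    [0,0,0]
  ],
  "delta_rot": [
    [0,0,-10.3],
    [0,0,-20.6],
    [0,0,-30.9],
    [0,0,-41.2],
    [0,0,-51.5],
    [0,0,-61.8],
    [0,0,-72.1],
    [0,0,-82.4],
    [0,0,-92.7],
    [0,0,-103],
    [0,0,-113],
    [0,0,-113],
    [0,0,-113]
  ]
}}

```text
time: 13.85
eef_pos: [0.5508, 0.0553, 0.184]
tcp_rot: [0.783, 0.622, -0.0, -0.0]
contact_force: [0.6, 0.1, 0.7]
opening: 1.0
```

```bash
python3 - <<'E'
from h import *
k=ctrl.read_camera("wrist");cv2.imwrite("pics/w3.png",k["frame"][:,:,::-1]);print(ctrl.get_state()["qpos"])
print(proj(k,[.5704,.0565,.078]))
E
```

```text
[-0.0833  0.0642  1.9202  0.      1.1575 -1.4262]
[321.1469 265.264 ]
```

View pics/w3.png

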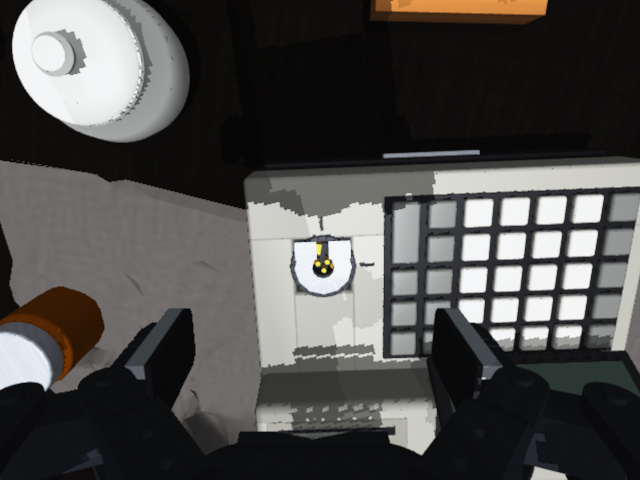

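The lock disc is centred at about (323,266), with the keyhole at (322,267) and its notch up towards (320,247), the till front. The deck's front edge runs along (250,178)–(632,160). Measuring these, then moving back over the rest.

```bash
python3 - <<'E'
from h import *
k=ctrl.read_camera("wrist");f=k["frame"];g=cv2.cvtColor(f,cv2.COLOR_RGB2GRAY)
hsv=cv2.cvtColor(f,cv2.COLOR_RGB2HSV)
# keyhole dark blob + yellow
m=np.zeros_like(g);roi=((g<70)|((hsv[...,1]>120)&(hsv[...,0]>15)&(hsv[...,0]<40))).astype(np.uint8)*255
m[244:284,302:346]=roi[244:284,302:346]
cn=max(cv2.findContours(m,0,2)[0],key=cv2.contourArea);print("hole bbox",cv2.boundingRect(cn))
m2=cv2.morphologyEx(m,cv2.MORPH_OPEN,cv2.getStructuringElement(2,(13,13)));c2=max(cv2.findContours(m2,0,2)[0],key=cv2.contourArea)
print(cv2.minEnclosingCircle(c2));(u,v),r=cv2.minEnclosingCircle(c2);print("hole",cast(k,u,v,.078))
# steel ring dark outline: bluish-grey bbox
for a in ((291.5,266),(355,266),(323,298)): print(cast(k,*a,.078))
# till edges: deck left silhouette (bright deck vs cloth), front edge, keypad border
e=cv2.Canny(g,60,150)
def az(a,b,z):
    p,q=cast(k,*a,z),cast(k,*b,z);d=q-p;return np.degrees(np.arctan2(d[1],d[0])),np.linalg.norm(d)
def fitedge(pts,z):
    w=np.array([cast(k,*p,z)[:2] for p in pts],np.float32);vx,vy,x,y=cv2.fitLine(w,cv2.DIST_HUBER,0,.01,.01).ravel();return np.degrees(np.arctan2(vy,vx))
dark=(g<75).astype(np.uint8)
L=[(np.where(dark[y,370:400])[0][0]+370,y) for y in range(215,345,5) if dark[y,370:400].any()]
print("keypad left",fitedge(L,.076),L[0],L[-1])
T=[(x,np.where(dark[178:215,x])[0][0]+178) for x in range(395,620,6) if dark[178:215,x].any()]
print("keypad top",fitedge(T,.076),T[0],T[-1])
F=[(x,np.where(dark[:185,x]==1)[0].max()) for x in range(270,620,10)]
print("front",fitedge(F,.072),F[0],F[-1])
E
```

```text
hole bbox (313, 254, 20, 23)
((324.5, 269.5), 6.96429443359375)
hole [0.5739 0.058  0.078 ]
[0.5666 0.0375 0.078 ]
[0.576  0.0779 0.078 ]
[0.5935 0.0526 0.078 ]
keypad left -10.5615425 (np.int64(385), 215) (np.int64(384), 340)
keypad top 79.055725 (395, np.int64(196)) (617, np.int64(188))
front 79.328186 (270, np.int64(176)) (610, np.int64(162))
```

Emit:
{"fn": "step_arm", "kwargs": {
  "gripper": [-1,-1,-1,-1,-1,-1],
  "linear": [
    [0.03,-0.035,0],
    [0.06,-0.07,0],
    [0.06,-0.105,0],
    [0.06,-0.14,0],
    [0.06,-0.155,0],
    [0.06,-0.155,0]
  ],
  "delta_rot": [
    [0,0,0],
    [0,0,0],
    [0,0,0],
    [0,0,0],
    [0,0,0],
    [0,0,0]
  ]
}}

```text
time: 14.7
eef_pos: [0.4132, 0.1486, 0.1846]
tcp_rot: [0.782, 0.623, 0.001, 0.0]
contact_force: [0.8, -0.1, 0.4]
opening: 0.999
```

```bash
python3 - <<'E'
from h import *
k=ctrl.read_camera("wrist");cv2.imwrite("pics/w4.png",k["frame"][:,:,::-1]);print(ctrl.get_state()["qpos"])
print(proj(k,[.4014,.1523,.068]))
E
```

```text
[ 0.1128 -0.2111  2.177  -0.0002  1.1741 -1.2318]
[313.9558 214.6185]
```

View pics/w4.png

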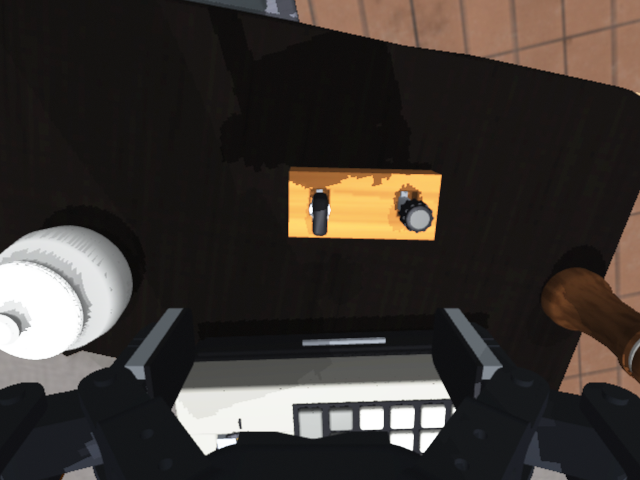

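The till's yaw is about -10.7°. The wrist view shows the bar-headed key at about (320,215), the knob key at (417,217), and the rest from (289,167) to (440,240). One zoomed picture of the key and lock will fix the centres.

```bash
python3 - <<'E'
from h import *
a=cv2.imread("pics/w4.png");b=cv2.imread("pics/w3.png")
A=cv2.resize(a[175:245,280:350],None,fx=5.7,fy=5.7,interpolation=0);B=cv2.resize(b[231:301,288:358],None,fx=5.7,fy=5.7,interpolation=0)
cv2.imwrite("pics/m2.png",np.hstack([A,B]))
k=ctrl.read_camera("wrist");f=k["frame"];g=cv2.cvtColor(f,cv2.COLOR_RGB2GRAY);hsv=cv2.cvtColor(f,cv2.COLOR_RGB2HSV)
m=np.zeros_like(g);m[180:245,295:345]=((g<75)[180:245,295:345])*255
cn=max(cv2.findContours(m,0,2)[0],key=cv2.contourArea);print("bar",cv2.boundingRect(cn),cv2.minAreaRect(cn))
o=cv2.inRange(hsv,(8,90,120),(25,255,255));o[:160]=0;o[250:]=0;o[:,:280]=0;o[:,450:]=0
o=cv2.morphologyEx(o,cv2.MORPH_CLOSE,np.ones((15,15)));cn=max(cv2.findContours(o,0,2)[0],key=cv2.contourArea)
# rest lower edge (top face far edge) & left edge
P=np.array([(x,np.where(o[:,x])[0].max()) for x in range(295,430,5)]);w=np.array([cast(k,*p,.028)[:2] for p in P],np.float32)
vx,vy,_,_=cv2.fitLine(w,2,0,.01,.01).ravel();print("rest far edge az",np.degrees(np.arctan2(vy,vx)),P[0],P[-1],cast(k,289,239,.028),cast(k,435,240.5,.028))
E
```

```text
bar (312, 191, 17, 43) ((320.0, 212.0), (42.0, 16.0), 90.0)
rest far edge az 75.664 [295 235] [425 238] [0.4259 0.127  0.028 ] [0.4524 0.2364 0.028 ]
```

View pics/m2.png

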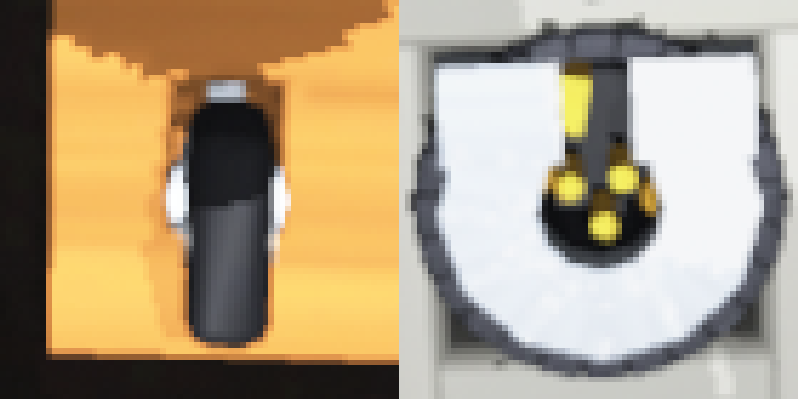

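The zoom shows the bar head's far end at w4 v≈235.5, u≈320. The keyhole centre is at w3 (322.9,267), with the notch on the till-front side. Computing the grasp pose from these.

```bash
python3 - <<'E'
from h import *
from scipy.spatial.transform import Rotation as Ro
k=ctrl.read_camera("wrist");s=ctrl.get_state();R=Ro.from_quat(s["tcp_rot"]).as_matrix()
print("tcp",s["eef_pos"],"az",np.degrees(np.arctan2(R[1,0],R[0,0])))
a=np.radians(-13.5);xk=np.array([np.cos(a),np.sin(a),0])
p=cast(k,319.7,235.4,.068);K=p-.013*xk;print("far",p,"key",K, "near end px",proj(k,K-.013*xk))
c=ctrl.read_camera("top");print("top px of K",proj(c,K))
print("world d",K-s["eef_pos"],"tool d",R.T@(np.array([K[0],K[1],.036])-s["eef_pos"]))
E
```

```text
tcp [0.4144 0.1482 0.1847] az 77.00956021053594
far [0.4173 0.1525 0.068 ] key [0.4046 0.1555 0.068 ] near end px [320.2178 196.8264]
top px of K [247.7272 287.7305]
world d [-0.0098  0.0074 -0.1167] tool d [ 0.005  -0.0114  0.1487]
```

Emit:
{"fn": "step_arm", "kwargs": {
  "gripper": [0.3,0.3,0.3,0.3,0.3,0.3,0.3,0.3],
  "linear": [
    [0.005,-0.011,0],
    [0.005,-0.011,0],
    [0.005,-0.011,0.03],
    [0.005,-0.011,0.07],
    [0.005,-0.011,0.11],
    [0.005,-0.011,0.135],
    [0.005,-0.011,0.148],
    [0.005,-0.011,0.148]
  ],
  "delta_rot": [
    [0,0,1],
    [0,0,1],
    [0,0,1],
    [0,0,1],
    [0,0,1],
    [0,0,1],
    [0,0,1],
    [0,0,1]
  ],
  "grip_force": 80
}}

```text
time: 15.9
eef_pos: [0.4033, 0.1558, 0.0359]
tcp_rot: [0.788, 0.616, -0.001, -0.0]
contact_force: [0.5, 0.3, -0.1]
opening: 0.353
```

```bash
python3 - <<'E'
from h import *
s=ctrl.get_state();print(s["contact_force"],s["eef_pos"],s["opening"])
k=ctrl.read_camera("wrist");cv2.imwrite("pics/w5.png",k["frame"][150:,100:540,::-1])
print(proj(k,[.4046,.1555,.068])-[100,150])
E
```

```text
[ 0.462   0.2934 -0.0891] [0.4033 0.1558 0.0359] 0.3527724997346588
[211.6791 215.5488]
```

View pics/w5.png

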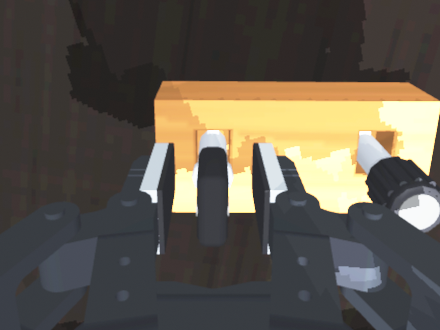

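The key sits centred between the pads. Closing and lifting straight up.

Emit:
{"fn": "step_arm", "kwargs": {
  "gripper": [1,1,1,1,1,1,1,1,1,1],
  "linear": [
    [0,0,0],
    [0,0,0],
    [0,0,0],
    [0,0,0],
    [0,0,-0.01],
    [0,0,-0.025],
    [0,0,-0.045],
    [0,0,-0.075],
    [0,0,-0.1],
    [0,0,-0.1]
  ],
  "delta_rot": [
    [0,0,0],
    [0,0,0],
    [0,0,0],
    [0,0,0],
    [0,0,0],
    [0,0,0],
    [0,0,0],
    [0,0,0],
    [0,0,0],
    [0,0,0]
  ]
}}

```text
time: 17.2
eef_pos: [0.405, 0.1561, 0.139]
tcp_rot: [0.788, 0.616, 0.002, 0.001]
contact_force: [-0.7, -0.3, -1.0]
opening: 0.104
```

```bash
python3 - <<'E'
from h import *
from scipy.spatial.transform import Rotation as Ro
s=ctrl.get_state();print(s["contact_force"],s["eef_pos"],s["opening"],s["qpos"]);R=Ro.from_quat(s["tcp_rot"]).as_matrix();print("az",np.degrees(np.arctan2(R[1,0],R[0,0])),R[:,2])
k=ctrl.read_camera("wrist");f=k["frame"];c=crop(f,255,280,130,110,6);cv2.imwrite("pics/w6.png",c[:,:,::-1])
T=s["eef_pos"]
for n,o in dict(top=[0,0,-.0317],near=[0,-.013,-.0317],far=[0,.013,-.0317],tip=[0,0,.0263]).items(): print(n,(proj(k,T+R@np.array(o))-[255,280])*6)
print("err tool",R.T@(np.array([.5718,.0574,.121])-T))
E
```

```text
[-0.6639 -0.2649 -0.9832] [0.405  0.1561 0.139 ] 0.10385388718850078 [ 0.1332 -0.1675  2.2308  0.0003  1.0731 -1.1945]
az 76.06376455895074 [ 0.0051  0.0009 -1.    ]
top [339.1475 487.1489]
near [338.636  263.9346]
far [339.6301 697.7464]
tip [342.5596  44.1607]
err tool [-0.0557  0.1855  0.0187]
```

View pics/w6.png

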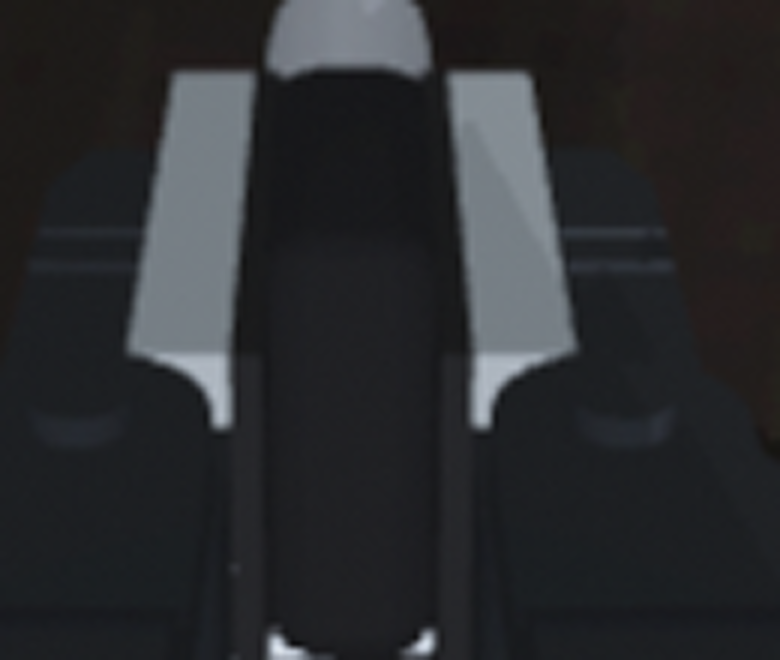

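The key is held (8.8 mm opening, upright, centred). The pads and key show a camera bias of about +0.6–1 mm along tool x, so I take the lock at (0.5716,0.0566). Hovering the tip just above it, yawed to the till.

Emit:
{"fn": "step_arm", "kwargs": {
  "gripper": [1,1,1,1,1,1,1,1,1],
  "linear": [
    [-0.01,0.035,0],
    [-0.022,0.08,0],
    [-0.036,0.125,0],
    [-0.048,0.165,0],
    [-0.0565,0.186,0],
    [-0.0565,0.186,0.012],
    [-0.0565,0.186,0.022],
    [-0.0565,0.186,0.026],
    [-0.0565,0.186,0.026]
  ],
  "delta_rot": [
    [0,0,-1],
    [0,0,-2],
    [0,0,-3.3],
    [0,0,-3.3],
    [0,0,-3.3],
    [0,0,-3.3],
    [0,0,-3.3],
    [0,0,-3.3],
    [0,0,-3.3]
  ]
}}

```text
time: 18.38
eef_pos: [0.5695, 0.0568, 0.1096]
tcp_rot: [0.769, 0.639, -0.001, -0.001]
contact_force: [-0.3, 0.1, -0.6]
opening: 0.096
```

```bash
python3 - <<'E'
from h import *
from scipy.spatial.transform import Rotation as Ro
P=[];A=[]
for i in range(8):
    k=ctrl.read_camera("wrist");s=ctrl.get_state();P.append(s["eef_pos"]);A.append(Ro.from_quat(s["tcp_rot"]).as_rotvec())
P=np.array(P);print(P.mean(0),P.std(0));R=Ro.from_rotvec(np.mean(A,0)).as_matrix();print("az",np.degrees(np.arctan2(R[1,0],R[0,0])),R[:,2],s["contact_force"])
f=k["frame"];c=crop(f,260,210,130,100,6);cv2.imwrite("pics/w7.png",c[:,:,::-1])
T=P.mean(0)
print("tip",(proj(k,T+R@[0,0,.0263])-[260,210])*6,"lug",(proj(k,T+R@[0,-.011,.0263])-[260,210])*6,"lock",(proj(k,[.5718,.0574,.078])-[260,210])*6)
E
```

```text
[0.5707 0.0564 0.1108] [0.0003 0.0002 0.0002]
az 70.07962058355665 [ 0.4523 -0.544  -0.7067] [-0.2087 -0.1786 -0.9404]
tip [153.4893 682.6703] lug [135.1472 535.1316] lock [330.3903 438.9955]
```

View pics/w7.png

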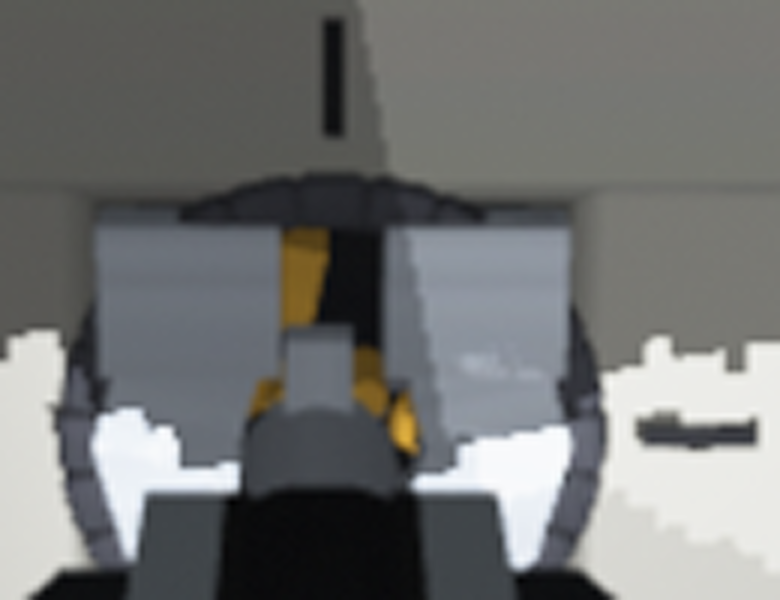

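In w7 the lug (centre 319) sits about 1 mm left of the notch (centre 332) and the barrel about 0.6 mm left. Fore and aft alignment agrees to about 0.1 mm, and the yaw is parallel to the lock face. I'll shift +0.7 mm in tool x, turn +1.5°, and descend gently into the mouth.

Emit:
{"fn": "step_arm", "kwargs": {
  "gripper": [1,1,1,1,1,1,1,1],
  "linear": [
    [0.0007,0,0],
    [0.0007,0,0.002],
    [0.0007,0,0.004],
    [0.0007,0,0.006],
    [0.0007,0,0.008],
    [0.0007,0,0.009],
    [0.0007,0,0.01],
    [0.0007,0,0.01]
  ],
  "delta_rot": [
    [0,0,1.5],
    [0,0,1.5],
    [0,0,1.5],
    [0,0,1.5],
    [0,0,1.5],
    [0,0,1.5],
    [0,0,1.5],
    [0,0,1.5]
  ]
}}

```text
time: 19.77
eef_pos: [0.5711, 0.0568, 0.1011]
tcp_rot: [0.778, 0.628, 0.0, 0.0]
contact_force: [-1.5, 0.8, 4.5]
opening: 0.102
```

```bash
cat >> h.py <<'E'
def avg(n=5):
    P=[];F=[];M=[]
    for i in range(n):
        ctrl.read_camera("wrist");s=ctrl.get_state();P.append(s["eef_pos"]);F.append(s["contact_force"]);M.append(s["wrist_torque"])
    q=s["tcp_rot"];print("t",round(s["time"],2),"p",np.mean(P,0),"F",np.mean(F,0),"M",np.mean(M,0),"az",np.degrees(2*np.arctan2(q[1],q[0])),"open",round(s["opening"],3),"q6",s["qpos"][5])
E
python3 -c "from h import *;avg()"
```

```text
t 20.02 p [0.5711 0.0568 0.1011] F [-1.0172  0.6551  5.1769] M [ 0.0767  0.1741 -0.0104] az 77.86027100805892 open 0.103 q6 -1.4364854073735276
```

Emit:
{"fn": "step_arm", "kwargs": {
  "gripper": [1,1,1,1,1],
  "linear": [
    [0,0,0.001],
    [0,0,0.002],
    [0,0,0.003],
    [0,0,0.003],
    [0,0,0.003]
  ],
  "delta_rot": [
    [0,0,0],
    [0,0,0],
    [0,0,0],
    [0,0,0],
    [0,0,0]
  ]
}}

```text
time: 20.65
eef_pos: [0.5715, 0.0569, 0.0993]
tcp_rot: [0.778, 0.628, 0.001, 0.0]
contact_force: [-3.0, 0.0, 9.5]
opening: 0.105
```

```bash
python3 -c "from h import *;avg()
k=ctrl.read_camera('wrist');cv2.imwrite('pics/w8.png',crop(k['frame'],260,210,130,100,6)[:,:,::-1])"
```

```text
t 20.9 p [0.5715 0.0569 0.0992] F [-2.1742  0.7141  9.7073] M [ 0.1636  0.5241 -0.0283] az 77.85499577570674 open 0.101 q6 -1.4364058168830653
```

The depth is about 5 mm with 9.7 N of push, consistent with pins plus the plug's edge. Easing the key to and fro, clockwise first, with light pressure.

Emit:
{"fn": "step_arm", "kwargs": {
  "gripper": [1,1,1,1,1,1,1,1],
  "linear": [
    [0,0,0],
    [0,0,0],
    [0,0,0.001],
    [0,0,0.001],
    [0,0,0.001],
    [0,0,0.001],
    [0,0,0.001],
    [0,0,0.001]
  ],
  "delta_rot": [
    [0,0,4],
    [0,0,8.5],
    [0,0,8.5],
    [0,0,4],
    [0,0,0],
    [0,0,-4],
    [0,0,-8.5],
    [0,0,-4]
  ]
}}

```text
time: 21.95
eef_pos: [0.5718, 0.0569, 0.0977]
tcp_rot: [0.756, 0.654, 0.001, 0.001]
contact_force: [0.1, -0.5, 6.5]
opening: 0.106
```

```bash
python3 -c "from h import *;avg(3)"
```

```text
t 22.1 p [0.5718 0.0569 0.0977] F [-0.1628  0.3316  6.6224] M [0.103  0.0653 0.0088] az 81.84397015573647 open 0.105 q6 -1.5061225266589067
```

Emit:
{"fn": "step_arm", "kwargs": {
  "gripper": [1,1,1,1,1,1,1,1,1,1],
  "linear": [
    [0,0,0.002],
    [0,0,0.003],
    [0,0,0.003],
    [0,0,0.003],
    [0,0,0.003],
    [0,0,0.003],
    [0,0,0.003],
    [0,0,0.003],
    [0,0,0.003],
    [0,0,0.003]
  ],
  "delta_rot": [
    [0,0,3],
    [0,0,7],
    [0,0,11],
    [0,0,11],
    [0,0,6],
    [0,0,0],
    [0,0,-6],
    [0,0,-6],
    [0,0,0],
    [0,0,3]
  ]
}}

```text
time: 23.35
eef_pos: [0.5725, 0.0569, 0.0955]
tcp_rot: [0.773, 0.634, 0.002, 0.001]
contact_force: [-1.0, 0.9, 9.5]
opening: 0.104
```

```bash
python3 -c "from h import *;avg(3)"
```

```text
t 23.5 p [0.5725 0.0569 0.0955] F [-0.5226  1.0365  8.8477] M [ 0.1551  0.0978 -0.0023] az 78.84739300793882 open 0.102 q6 -1.4538380462672722
```

Emit:
{"fn": "step_arm", "kwargs": {
  "gripper": [1,1,1,1,1,1,1,1,1,1],
  "linear": [
    [0,0,0.002],
    [0,0,0.002],
    [0,0,0.003],
    [0,0,0.003],
    [0,0,0.003],
    [0,0,0.003],
    [0,0,0.003],
    [0,0,0.003],
    [0,0,0.003],
    [0,0,0.003]
  ],
  "delta_rot": [
    [0,0,4],
    [0,0,8.5],
    [0,0,10],
    [0,0,10],
    [0,0,5],
    [0,0,-4],
    [0,0,-9],
    [0,0,-9],
    [0,0,-4],
    [0,0,0]
  ]
}}

```text
time: 24.75
eef_pos: [0.5732, 0.0568, 0.0931]
tcp_rot: [0.773, 0.634, 0.002, 0.002]
contact_force: [0.3, 0.7, 8.9]
opening: 0.105
```

```bash
python3 -c "from h import *;avg(3)"
```

```text
t 24.9 p [0.5733 0.0568 0.0931] F [-0.236   1.2022  9.344 ] M [ 0.1035 -0.042  -0.0048] az 78.83905173522268 open 0.106 q6 -1.4537348411251905
```

Emit:
{"fn": "step_arm", "kwargs": {
  "gripper": [1,1,1,1,1,1],
  "linear": [
    [0,0,0.002],
    [0,0,0.003],
    [0,0,0.004],
    [0,0,0.004],
    [0,0,0.004],
    [0,0,0.004]
  ],
  "delta_rot": [
    [0,0,4],
    [0,0,8],
    [0,0,4],
    [0,0,-4],
    [0,0,-4],
    [0,0,0]
  ]
}}

```text
time: 25.65
eef_pos: [0.5739, 0.0567, 0.0925]
tcp_rot: [0.773, 0.635, 0.002, 0.002]
contact_force: [-6.2, 0.7, 23.6]
opening: 0.1
```

```bash
python3 -c "from h import *;avg(3)"
```

```text
t 25.8 p [0.5739 0.0567 0.0925] F [-6.0759  0.4326 22.9897] M [0.0643 1.1111 0.0387] az 78.87916311854524 open 0.101 q6 -1.4538703648165605
```

It now hits a firm stop: 8.6 mm below where the pins were first felt, so this is home. Easing the sideways push and turning clockwise.

Emit:
{"fn": "step_arm", "kwargs": {
  "gripper": [1,1,1,1,1,1,1,1,1,1,1,1,1,1],
  "linear": [
    [0,-0.001,-0.0005],
    [0,-0.002,-0.001],
    [0,-0.002,-0.001],
    [0,-0.002,-0.001],
    [0,-0.002,-0.001],
    [0,-0.002,-0.001],
    [0,-0.002,-0.001],
    [0,-0.002,-0.001],
    [0,-0.002,-0.001],
    [0,-0.002,-0.001],
    [0,-0.002,-0.001],
    [0,-0.002,-0.001],
    [0,-0.002,-0.001],
    [0,-0.002,-0.001]
  ],
  "delta_rot": [
    [0,0,0],
    [0,0,0],
    [0,0,0],
    [0,0,8],
    [0,0,16],
    [0,0,24],
    [0,0,32],
    [0,0,40],
    [0,0,48],
    [0,0,56],
    [0,0,64],
    [0,0,72],
    [0,0,80],
    [0,0,80]
  ],
  "grip_force": 110
}}

```text
time: 27.55
eef_pos: [0.5719, 0.0561, 0.0926]
tcp_rot: [1.0, -0.01, 0.003, 0.001]
contact_force: [-4.0, -1.9, 19.6]
opening: 0.096
```

```bash
python3 -c "from h import *;avg(3)"
```

```text
t 27.7 p [0.5719 0.0561 0.0926] F [-4.424  -2.2835 20.1418] M [-0.4265  0.7827  0.1231] az -1.0691147095188456 open 0.098 q6 -0.057596670512058176
```

The plug is turning: the reaction torque is rising as expected. Continuing to the stop.

Emit:
{"fn": "step_arm", "kwargs": {
  "gripper": [1,1,1,1,1],
  "linear": [
    [0,0,0],
    [0,0,0],
    [0,0,0],
    [0,0,0],
    [0,0,0]
  ],
  "delta_rot": [
    [0,0,4],
    [0,0,8],
    [0,0,12],
    [0,0,15],
    [0,0,15]
  ]
}}

```text
time: 28.32
eef_pos: [0.5714, 0.0565, 0.0926]
tcp_rot: [0.99, -0.14, 0.003, 0.001]
contact_force: [-4.6, -0.5, 20.7]
opening: 0.098
```

```bash
python3 -c "from h import *;avg(3)"
```

```text
t 28.48 p [0.5714 0.0565 0.0926] F [-5.4328 -1.5159 21.1358] M [-0.2133  1.0664  0.106 ] az -16.057902735404266 open 0.099 q6 0.2039809138614377
```

Emit:
{"fn": "step_arm", "kwargs": {
  "gripper": [1,1,1,1],
  "linear": [
    [0,0,0],
    [0,0,0],
    [0,0,0],
    [0,0,0]
  ],
  "delta_rot": [
    [0,0,4],
    [0,0,7],
    [0,0,10],
    [0,0,10]
  ]
}}

```text
time: 28.98
eef_pos: [0.5711, 0.0568, 0.0926]
tcp_rot: [0.974, -0.226, 0.002, 0.0]
contact_force: [-5.8, -0.2, 20.6]
opening: 0.098
```

```bash
python3 -c "from h import *;avg(3)
k=ctrl.read_camera('wrist');cv2.imwrite('pics/w9.png',crop(k['frame'],250,220,130,130,4.6)[:,:,::-1])"
```

```text
t 29.12 p [0.5711 0.0568 0.0926] F [-5.9839 -0.1947 21.366 ] M [-0.055   1.1407  0.1529] az -26.057019218454446 open 0.098 q6 0.37842069662104255
```

View pics/w9.png

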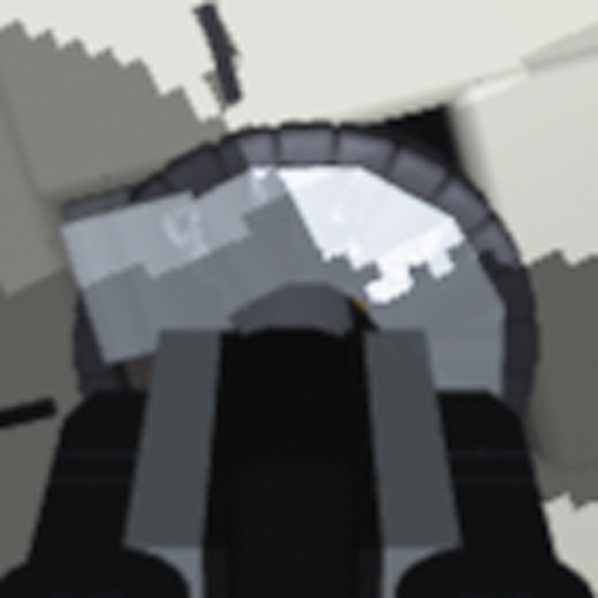

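The view shows the head lined up between the pads with the barrel in the lock; the lug itself is hidden. The torque has not yet risen sharply, so I continue a little to feel the stop.

Emit:
{"fn": "step_arm", "kwargs": {
  "gripper": [1,1,1,1],
  "linear": [
    [0,0,0],
    [0,0,0],
    [0,0,0],
    [0,0,0]
  ],
  "delta_rot": [
    [0,0,3],
    [0,0,6],
    [0,0,8],
    [0,0,8]
  ]
}}

```text
time: 29.68
eef_pos: [0.5711, 0.057, 0.0926]
tcp_rot: [0.956, -0.293, 0.002, -0.0]
contact_force: [-6.5, 0.4, 20.7]
opening: 0.096
```

```bash
python3 -c "from h import *;avg(4)"
```

```text
t 29.88 p [0.571  0.057  0.0926] F [-6.2626  0.0394 21.397 ] M [0.0844 1.1913 0.1681] az -34.06076540529004 open 0.098 q6 0.5179620005799653
```

The torque is still rising only slowly, so the key may be slipping in the grip. I'll take a brightened close look at the head between the pads; this goes past the picture budget but is needed here.

```bash
python3 -c "
from h import *
k=ctrl.read_camera('wrist');f=k['frame'].astype(float);f=(255*np.clip(f/110,0,1)**.6).astype(np.uint8)
cv2.imwrite('pics/w10.png',crop(f,255,265,120,130,4.5)[:,:,::-1])"
```

```text
(no output)
```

View pics/w10.png

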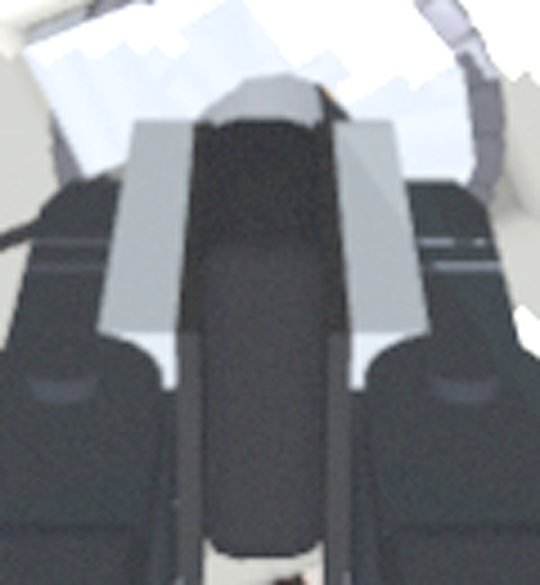

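The head is still exactly in line with the pads, with no slip in yaw or height against w6, and the torque is 0.17 and climbing. Continuing towards the stop.

Emit:
{"fn": "step_arm", "kwargs": {
  "gripper": [1,1,1,1,1],
  "linear": [
    [0,0,0],
    [0,0,0],
    [0,0,0],
    [0,0,0],
    [0,0,0]
  ],
  "delta_rot": [
    [0,0,3],
    [0,0,6],
    [0,0,9],
    [0,0,12],
    [0,0,12]
  ]
}}

```text
time: 30.55
eef_pos: [0.5717, 0.0571, 0.0926]
tcp_rot: [0.92, -0.392, 0.003, -0.001]
contact_force: [-4.0, 0.9, 19.5]
opening: 0.097
```

```bash
python3 -c "from h import *;avg(4)"
```

```text
t 30.75 p [0.5718 0.0572 0.0926] F [-4.1138  0.9671 19.8309] M [0.1781 0.804  0.0569] az -46.11713692327473 open 0.097 q6 0.7279023015881865
```

The torque dropped, so something slipped. Comparing the head region against the earlier wrist frame numerically.

```bash
python3 -c "
from h import *
k=ctrl.read_camera('wrist');f=k['frame'].astype(float);f=(255*np.clip(f/110,0,1)**.6).astype(np.uint8)
c=crop(f,255,265,120,130,4.5)[:,:,::-1];a=cv2.imread('pics/w10.png');
def rows(im):
    g=cv2.cvtColor(im,cv2.COLOR_BGR2GRAY)
    for y in (90,150,250,300,400,480,530):
        print(y,g[y,170:360:10])
rows(a);print();rows(c)
ref=cv2.imread('pics/w6.png')
cv2.imwrite('pics/w11.png',np.hstack([c,crop(cv2.imread('pics/w9.png'),0,0,10,585,1)[:585]]) if 0 else c)
"
```

```text
90 [248 248 247 244 244 247 228 189 191 191 191 188 186 182 178 102 227 255
 255]
150 [184 184 154  64  58  55  55  60  60  53  55  59  60  60  57  64  63 187
 185]
250 [184 172  59  60  64  67  67  70  71  68  67  68  70  66  65  60  61  73
 188]
300 [187  94  64  64  70  70  77  73  75  77  72  75  78  73  71  67  63  62
 162]
400 [69 84 83 74 71 70 72 77 74 74 78 76 74 74 70 64 85 85 79]
480 [62 84 84 74 71 72 74 74 75 76 77 74 73 75 68 67 86 86 74]
530 [64 82 85 78 66 74 78 78 75 77 76 73 76 71 68 66 85 84 72]

90 [239 243 245 246 243 242 205 187 187 188 188 184 183 180 187 233 245 243
 242]
150 [181 182 149  66  55  51  61  57  53  57  61  54  57  53  59  58  64 203
 199]
250 [180 170  60  56  63  65  67  67  66  66  70  65  64  63  60  59  63  75
 184]
300 [182  94  64  54  67  68  77  71  72  72  71  72  74  71  72  67  64  59
 159]
400 [72 82 84 71 68 69 73 71 76 73 74 72 74 70 69 62 82 84 78]
480 [66 80 87 74 73 71 74 73 73 75 71 76 74 69 68 63 82 84 72]
530 [66 80 84 76 69 70 71 75 76 75 71 70 71 71 69 64 83 82 69]
```

The head has not moved relative to the gripper, yet the key has turned 125°, so the lug may not be carrying the plug. To tell friction from spring torque, I'll press more lightly and reverse a little.

Emit:
{"fn": "step_arm", "kwargs": {
  "gripper": [1,1,1],
  "linear": [
    [0,0,-0.001],
    [0,0,-0.0025],
    [0,0,-0.0025]
  ],
  "delta_rot": [
    [0,0,0],
    [0,0,0],
    [0,0,0]
  ]
}}

```text
time: 31.18
eef_pos: [0.5716, 0.0573, 0.0928]
tcp_rot: [0.92, -0.392, 0.003, -0.001]
contact_force: [0.4, 0.9, 9.5]
opening: 0.1
```

```bash
python3 -c "from h import *;avg(3)"
```

```text
t 31.32 p [0.5716 0.0573 0.0928] F [0.6872 1.243  9.4517] M [ 0.195  -0.0901  0.0562] az -46.132632126324765 open 0.096 q6 0.7278799581210876
```

Emit:
{"fn": "step_arm", "kwargs": {
  "gripper": [1,1,1,1],
  "linear": [
    [0,0,0],
    [0,0,0],
    [0,0,0],
    [0,0,0]
  ],
  "delta_rot": [
    [0,0,-4],
    [0,0,-8],
    [0,0,-12],
    [0,0,-12]
  ]
}}

```text
time: 31.82
eef_pos: [0.5715, 0.0572, 0.0928]
tcp_rot: [0.956, -0.293, 0.003, -0.001]
contact_force: [0.6, 0.5, 10.7]
opening: 0.093
```

```bash
python3 -c "from h import *;avg(3)"
```

```text
t 31.98 p [0.5715 0.0572 0.0928] F [0.2454 0.9459 9.9863] M [ 0.1508 -0.0424  0.0619] az -34.12486116221303 open 0.094 q6 0.5184205513032049
```

Emit:
{"fn": "step_arm", "kwargs": {
  "gripper": [1,1,1,1,1],
  "linear": [
    [0,0,0],
    [0,0,0],
    [0,0,0],
    [0,0,0],
    [0,0,0]
  ],
  "delta_rot": [
    [0,0,-8],
    [0,0,-16],
    [0,0,-24],
    [0,0,-32],
    [0,0,-33]
  ]
}}

```text
time: 32.6
eef_pos: [0.5714, 0.0567, 0.0928]
tcp_rot: [1.0, -0.009, 0.003, 0.001]
contact_force: [-0.1, -0.8, 10.0]
opening: 0.098
```

```bash
python3 -c "from h import *;avg(3)"
```

```text
t 32.75 p [0.5714 0.0567 0.0928] F [-0.2989 -0.041   9.7933] M [-0.096  -0.0252 -0.0095] az -1.1301275818097476 open 0.096 q6 -0.057298423466087864
```

Emit:
{"fn": "step_arm", "kwargs": {
  "gripper": [1,1,1,1,1],
  "linear": [
    [0,0,0],
    [0,0,0],
    [0,0,0],
    [0,0,0],
    [0,0,0]
  ],
  "delta_rot": [
    [0,0,-8],
    [0,0,-16],
    [0,0,-24],
    [0,0,-32],
    [0,0,-35]
  ]
}}

```text
time: 33.38
eef_pos: [0.5734, 0.0569, 0.0929]
tcp_rot: [0.956, 0.292, 0.006, 0.002]
contact_force: [5.4, -0.0, 5.2]
opening: 0.099
```

```bash
python3 -c "from h import *;avg(3)"
```

```text
t 33.52 p [0.5735 0.0568 0.0929] F [5.6334 0.1095 5.5148] M [ 0.0068 -1.097  -0.0442] az 33.84421327105764 open 0.095 q6 -0.6682090085224485
```

Going back, the lug meets a sideways resistance at about 45°, as if it were on the far side of the plug's leading wall. I'll probe slightly further and watch.

Emit:
{"fn": "step_arm", "kwargs": {
  "gripper": [1,1,1],
  "linear": [
    [0,0,0],
    [0,0,0],
    [0,0,0]
  ],
  "delta_rot": [
    [0,0,-6],
    [0,0,-12],
    [0,0,-12]
  ]
}}

```text
time: 33.9
eef_pos: [0.5736, 0.0566, 0.0929]
tcp_rot: [0.921, 0.39, 0.006, 0.003]
contact_force: [5.4, -0.7, 5.9]
opening: 0.096
```

```bash
python3 -c "from h import *;avg(2)"
```

```text
t 34.0 p [0.5737 0.0565 0.0929] F [5.8492 0.0968 5.795 ] M [-0.1057 -1.156   0.0335] az 45.84739509672779 open 0.1 q6 -0.877610890287957
```

Emit:
{"fn": "step_arm", "kwargs": {
  "gripper": [1,1,1],
  "linear": [
    [0,0,0],
    [0,0,0],
    [0,0,0]
  ],
  "delta_rot": [
    [0,0,-6],
    [0,0,-12],
    [0,0,-12]
  ]
}}

```text
time: 34.38
eef_pos: [0.5735, 0.0562, 0.0929]
tcp_rot: [0.875, 0.484, 0.005, 0.004]
contact_force: [4.1, -1.0, 5.9]
opening: 0.098
```

```bash
python3 -c "from h import *;avg(2)"
```

```text
t 34.48 p [0.5734 0.0561 0.0929] F [ 4.3769 -1.263   5.5422] M [-0.3486 -1.0656  0.014 ] az 57.871533167420296 open 0.097 q6 -1.0871283804400342
```

It passed through again with the torque back near zero. This suggests the lug was forced over the plug wall at about 120° and has now dropped back. Turning clockwise again in measured steps with lighter pressure.

Emit:
{"fn": "step_arm", "kwargs": {
  "gripper": [1,1,1,1,1,1],
  "linear": [
    [0,0,0],
    [0,0,0],
    [0,0,0],
    [0,0,0],
    [0,0,0],
    [0,0,0]
  ],
  "delta_rot": [
    [0,0,-6],
    [0,0,-12],
    [0,0,-18],
    [0,0,-21],
    [0,0,-21],
    [0,0,-21]
  ]
}}

```text
time: 35.22
eef_pos: [0.5718, 0.0566, 0.0928]
tcp_rot: [0.772, 0.635, 0.003, 0.003]
contact_force: [1.6, -1.2, 9.5]
opening: 0.098
```

```bash
python3 -c "from h import *;avg(2)"
```

```text
t 35.33 p [0.5718 0.0567 0.0928] F [ 0.3379 -0.2488  9.7148] M [-0.1207 -0.1934  0.0401] az 78.86824050009155 open 0.094 q6 -1.45358808523648
```

Emit:
{"fn": "step_arm", "kwargs": {
  "gripper": [1,1,1,1,1,1],
  "linear": [
    [0,0,0],
    [0,0,0],
    [0,0,0],
    [0,0,0],
    [0,0,0],
    [0,0,0]
  ],
  "delta_rot": [
    [0,0,8],
    [0,0,16],
    [0,0,24],
    [0,0,32],
    [0,0,40],
    [0,0,40]
  ]
}}

```text
time: 36.08
eef_pos: [0.5712, 0.0568, 0.0928]
tcp_rot: [0.943, 0.332, 0.003, 0.001]
contact_force: [-0.2, -0.5, 10.4]
opening: 0.094
```

```bash
python3 -c "from h import *;avg(2)"
```

```text
t 36.17 p [0.5712 0.0568 0.0928] F [-0.8322 -0.443  10.4535] M [-0.0427  0.1223  0.038 ] az 38.88171803341859 open 0.095 q6 -0.7555452470165027
```

Emit:
{"fn": "step_arm", "kwargs": {
  "gripper": [1,1,1,1],
  "linear": [
    [0,0,0],
    [0,0,0],
    [0,0,0],
    [0,0,0]
  ],
  "delta_rot": [
    [0,0,8],
    [0,0,16],
    [0,0,24],
    [0,0,24]
  ]
}}

```text
time: 36.67
eef_pos: [0.5708, 0.0571, 0.0928]
tcp_rot: [0.992, 0.129, 0.002, 0.001]
contact_force: [-1.7, 0.7, 10.3]
opening: 0.096
```

```bash
python3 -c "from h import *;avg(2)"
```

```text
t 36.77 p [0.5707 0.0571 0.0928] F [-2.2478  0.64   11.6831] M [0.0444 0.3029 0.0999] az 14.88131696748268 open 0.098 q6 -0.33672914506099993
```

The torque now grows like a spring (0.04, 0.04, 0.10). Continuing in small steps.

Emit:
{"fn": "step_arm", "kwargs": {
  "gripper": [1,1,1,1],
  "linear": [
    [0,0,0],
    [0,0,0],
    [0,0,0],
    [0,0,0]
  ],
  "delta_rot": [
    [0,0,5],
    [0,0,10],
    [0,0,15],
    [0,0,15]
  ]
}}

```text
time: 37.28
eef_pos: [0.5706, 0.0571, 0.0927]
tcp_rot: [1.0, -0.001, 0.002, 0.0]
contact_force: [-2.3, 1.0, 12.2]
opening: 0.096
```

```bash
python3 -c "from h import *;avg(2)"
```

```text
t 37.38 p [0.5706 0.0571 0.0927] F [-2.0987  0.7599 11.5753] M [0.1231 0.405  0.1382] az -0.10024282752165867 open 0.095 q6 -0.07519588193475829
```

Emit:
{"fn": "step_arm", "kwargs": {
  "gripper": [1,1,1],
  "linear": [
    [0,0,0],
    [0,0,0],
    [0,0,0]
  ],
  "delta_rot": [
    [0,0,5],
    [0,0,10],
    [0,0,10]
  ]
}}

```text
time: 37.75
eef_pos: [0.5704, 0.0571, 0.0927]
tcp_rot: [0.996, -0.088, 0.002, 0.0]
contact_force: [-2.7, -0.7, 13.1]
opening: 0.098
```

```bash
python3 -c "from h import *;avg(2)"
```

```text
t 37.85 p [0.5704 0.0571 0.0927] F [-1.7957  0.9192 12.3563] M [0.0767 0.4747 0.1607] az -10.092330911922957 open 0.094 q6 0.09933352021214036
```

Emit:
{"fn": "step_arm", "kwargs": {
  "gripper": [1,1,1],
  "linear": [
    [0,0,0],
    [0,0,0],
    [0,0,0]
  ],
  "delta_rot": [
    [0,0,4],
    [0,0,8],
    [0,0,8]
  ]
}}

```text
time: 38.22
eef_pos: [0.5704, 0.0572, 0.0927]
tcp_rot: [0.988, -0.157, 0.002, -0.0]
contact_force: [-2.3, 1.0, 12.5]
opening: 0.095
```

```bash
python3 -c "from h import *;avg(2)"
```

```text
t 38.33 p [0.5704 0.0572 0.0927] F [-2.6171  0.0363 12.7658] M [0.1793 0.4664 0.1689] az -18.092730980672574 open 0.101 q6 0.23883495839763003
```

Emit:
{"fn": "step_arm", "kwargs": {
  "gripper": [1,1,1],
  "linear": [
    [0,0,0],
    [0,0,0],
    [0,0,0]
  ],
  "delta_rot": [
    [0,0,2],
    [0,0,4],
    [0,0,4]
  ]
}}

```text
time: 38.7
eef_pos: [0.5704, 0.0572, 0.0927]
tcp_rot: [0.981, -0.192, 0.002, -0.0]
contact_force: [-2.1, 0.6, 12.5]
opening: 0.099
```

```bash
python3 -c "from h import *;avg(3)"
```

```text
t 38.85 p [0.5704 0.0572 0.0927] F [-1.9328  0.6042 12.087 ] M [0.1339 0.495  0.118 ] az -22.098193399678333 open 0.097 q6 0.3087987156810994
```

Emit:
{"fn": "step_arm", "kwargs": {
  "gripper": [1,1,1],
  "linear": [
    [0,0,0],
    [0,0,0],
    [0,0,0]
  ],
  "delta_rot": [
    [0,0,2],
    [0,0,4],
    [0,0,4]
  ]
}}

```text
time: 39.22
eef_pos: [0.5704, 0.0571, 0.0928]
tcp_rot: [0.974, -0.226, 0.002, -0.0]
contact_force: [-2.5, -0.3, 12.0]
opening: 0.093
```

```bash
python3 -c "from h import *;avg(3)"
```

```text
t 39.38 p [0.5703 0.0571 0.0927] F [-2.6787  0.0305 12.5077] M [0.0881 0.5389 0.1903] az -26.074621319671426 open 0.094 q6 0.37831922788017536
```

Emit:
{"fn": "step_arm", "kwargs": {
  "gripper": [1,1,1],
  "linear": [
    [0,0,0],
    [0,0,0],
    [0,0,0]
  ],
  "delta_rot": [
    [0,0,2],
    [0,0,4],
    [0,0,4]
  ]
}}

```text
time: 39.75
eef_pos: [0.5702, 0.0572, 0.0927]
tcp_rot: [0.966, -0.26, 0.002, -0.0]
contact_force: [-3.1, 1.1, 13.1]
opening: 0.095
```

```bash
python3 -c "
from h import *;avg(3)
k=ctrl.read_camera('wrist');f=k['frame'].astype(float);f=(255*np.clip(f/110,0,1)**.6).astype(np.uint8)
c=crop(f,255,265,120,130,4.5)[:,:,::-1];a=cv2.imread('pics/w10.png');
for im in (a,c):
    g=cv2.cvtColor(im,cv2.COLOR_BGR2GRAY)
    for y in (90,400,530): print(y,g[y,170:360:10])
"
```

```text
t 39.9 p [0.5702 0.0572 0.0927] F [-2.906  -0.1095 13.2017] M [0.142  0.5748 0.1933] az -30.07331512799811 open 0.095 q6 0.4480803112569898
90 [248 248 247 244 244 247 228 189 191 191 191 188 186 182 178 102 227 255
 255]
400 [69 84 83 74 71 70 72 77 74 74 78 76 74 74 70 64 85 85 79]
530 [64 82 85 78 66 74 78 78 75 77 76 73 76 71 68 66 85 84 72]
90 [250 249 249 254 253 251 244 211 197 197 196 194 192 190 187  96  92 211
 255]
400 [74 87 88 77 75 76 78 78 79 77 78 79 77 77 73 67 86 87 83]
530 [66 84 88 79 71 74 76 76 79 79 81 78 80 77 73 68 86 89 73]
```

```bash
python3 -c "from h import *;avg(16)"
```

```text
t 40.75 p [0.5702 0.0572 0.0927] F [-2.7008  0.4421 12.6745] M [0.1372 0.5734 0.1889] az -30.072305360707244 open 0.098 q6 0.44805186900153615
```

Emit:
{"fn": "step_arm", "kwargs": {
  "gripper": [1,1,1],
  "linear": [
    [0,0,0],
    [0,0,0],
    [0,0,0]
  ],
  "delta_rot": [
    [0,0,2],
    [0,0,3],
    [0,0,3]
  ]
}}

```text
time: 41.12
eef_pos: [0.5702, 0.0572, 0.0927]
tcp_rot: [0.959, -0.285, 0.001, -0.0]
contact_force: [-2.5, 1.3, 12.7]
opening: 0.092
```

```bash
python3 -c "from h import *;avg(16)"
```

```text
t 41.92 p [0.5702 0.0572 0.0927] F [-2.7995  0.6987 12.4459] M [0.1664 0.5905 0.2287] az -33.0680854554537 open 0.098 q6 0.500380682175785
```

The torque rose from 0.189 to 0.229 N m within 3°, about six times the spring's slope. That is the stop, with the key pressed down at 12 N and held. A quick check that the jar and the rest have not moved, then I hand in.

```bash
python3 - <<'E'
from h import *
c=ctrl.read_camera("top");f=c["frame"];a=cv2.imread("pics/top0.png")[:,:,::-1]
for n,(x0,x1,y0,y1) in dict(lid=(355,395,190,235)).items():
    for im in (a,f):
        m=np.zeros(f.shape[:2],np.uint8);m[y0:y1,x0:x1]=(im.min(2)[y0:y1,x0:x1]>150)*255
        cn=max(cv2.findContours(m,0,2)[0],key=cv2.contourArea);M=cv2.moments(cn);print(n,M['m10']/M['m00'],M['m01']/M['m00'],cast(c,M['m10']/M['m00'],M['m01']/M['m00'],.0825))
d=np.abs(a.astype(int)-f).max(2)
for n,(x,y) in dict(staff=(223,284),mill=(170,235),sugar=(329,281),tl_a=(378,295),tl_b=(449,275),bowl=(475,228)).items(): print(n,(d[y-10:y+10,x-10:x+10]>40).mean())
s=ctrl.get_state();print(s["time"],s["opening"],s["contact_force"],s["wrist_torque"])
ctrl.sign_off()
E
```

```text
lid 374.7515243902439 212.8612804878049 [ 0.5893 -0.1685  0.0825]
lid 375.5228855721393 211.30149253731344 [ 0.5934 -0.1707  0.0825]
staff 0.525
mill 0.015
sugar 0.0
tl_a 0.0
tl_b 0.0
bowl 0.0
41.975 0.0991805942423721 [-2.6439  1.1111 12.705 ] [0.1358 0.6025 0.2331]
the job is handed in; nothing more can be done
```

I turned the honey jar and put the supervisor's key in the till's lock. I then turned the key to what felt like its stop and handed in at 42 s, still holding it there. No verdict came back, and I inferred the plug's angle from torque; I could not see it.

**Jar:** I turned it clockwise in two grips, about 131° and then 8°. After the second turn the label's middle measured about -80°, which is also the window's direction. At the end the jar still stood free, with its lid within about 5 mm of where it started.

**Insertion:** I took the bar-headed key from the rest and eased it into the lock. It met a firm floor 8.6 mm below where I first felt resistance. I estimate it is about 11–12 mm deep.

**First turn:** I turned the key too far, to about 125°. The torque dropped, which suggests the lug slipped off the plug. I went back to straight and turned it again more gently.

**Second turn:** The torque rose like a spring from about 0.04 to 0.19 N m. It then climbed to 0.23 N m within the last 3°, which I took as the stop.

**At hand-in:** The key was held at 110 N grip with about 12 N pressing it down.

Checks that disagreed or stayed open:
- **Key angle:** the gripper stood at about 112°, not the 96° or so that a quarter turn plus the stated play would give.
- **Staff key:** half the pixels around it in the top view had changed since the start. I never touched it, so the arm above it or its shadow is the likely cause, but I did not confirm that.
- **Bystanders:** the patches around the mill, sugar jar, tea lights and jam bowl were unchanged in the top view.
- **Pictures:** I viewed 13, three over the budget of 10.

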